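Empty the desk of spent cells into the bayonet-locked battery jar

TASK

Turn the jar's orange locking ring open with its lever, take the lid off and put it down on the desk, and drop every spent cell through the neck into the jar. Then put the lid back with its two ears in the gaps of the ring and twist the ring a quarter turn clockwise until it clicks home and locks the lid in. Do not push the router, mug, mouse or phone about.

Things in the scene. Friction and masses are not known exactly. Their poses are not given: they have to be found in the camera images.
- jar: Battery collection jar, fixed to the desk: clear plastic, green stripe, grey disc foot 116 mm across. Origin at the centre of the foot's underside, z up. Belly 96 mm across up to 96 mm high, a shoulder up to 124 mm, then a straight neck, 48 mm outside, 40 mm inside, open at the top. A dark bracket on its +y side reaches 58 mm from the axis, 130 mm high.
- neck (a point): Centre of the jar's mouth, at the rim, 150 mm above the desk; axes parallel to the jar's, z up. Inner floor at 10 mm, with a cone (punt) 25 mm high in its middle, off which dropped cells tumble aside.
- ring (a joint): Orange bayonet ring. Value: rad turned counter-clockwise seen from above, from locked (0) to fully open (1.571), both hard stops; clockwise locks. An over-centre spring strut beneath it holds it at either stop, dead centre at 0.62: opening, it resists up to 0.62 (2 to 3 N at the lever), then swings to 1.571; locking, it resists down to 0.62 (2 to 3 N), then snaps home to 0.
- ring_mid (a point): Centre of the ring's top face, 162 mm above the desk. The ring is captive on the neck, 72 mm outside diameter, 140 to 162 mm above the desk. Two facing inward lips, 24 mm wide, undersides at 158 mm, tops at 162 mm, 50 mm clear between them, lie along this point's +x and -x. Axes turn with the ring and equal the jar's at 0, so locked lips lie along the jar's x, open ones along its y.
- lever (a point): Grip point of the ring's lever: upright round black post, 12 mm diameter, axis 58 mm from the ring's, on an orange arm. The point is on the post's axis, 184 mm above the desk; post top at 196 mm, arm top at 158 mm. The post can turn in a grip as it is led round the neck. In the jar's frame it points 135 degrees from +x towards -y when locked, 45 degrees when open. Axes as ring_mid.
- lid: Green lid, about 50 g. Origin at the centre of the plug's lower end, z up when upright. Tapered plug 0 to 12 mm high (31 mm across at the tip, 37 mm above), flange 12 to 18 mm high, 46 mm across, which rests on the neck's rim; two ears 12 mm wide along x, 60 mm tip to tip, 12 to 18 mm high. Stands upright on the desk on its plug. Seated: origin 138 mm above the desk, on the jar's axis.
- lid_grip (a point): Point to grip on the lid, 47 mm above its origin, in a bar grip along the lid's x: 30 mm long, 12 mm wide (grasp across y), 18 to 58 mm above the origin, white line on top. Axes as the lid's. The lid starts seated, ears along the jar's x under the lips of the locked ring; with the ring open it lifts straight out or drops in, ears along the jar's x, either way round.
- mat: Cork desk mat, fixed, 200 x 200 x 3 mm; origin at the centre of its underside, z up.
- router: White Wi-Fi router with two upright aerials, loose, 150 x 240 mm, 166 mm high with aerials; bystander, origin under its centre.
- mug: Black mug, loose, 82 mm diameter, 95 mm high, handle to its +y; bystander, origin under its centre.
- mouse: Grey computer mouse, loose, 105 (x) x 62 x 28 mm; bystander, origin under its centre.
- phone: Black phone lying flat, loose, 150 (x) x 72 x 9 mm; bystander, origin under its centre.
- cell0: Spent short lithium cell, present or not (None): blue cylinder 16 mm diameter, 26 mm long, brass-coloured band at its top end, 18 g. Origin at the centre of its lower end face, z along its axis to the other end. Stands on the mat at the start; if knocked over it lies, and then still fits through the neck crosswise.
- cell1: Spent short lithium cell, present or not (None): blue cylinder 16 mm diameter, 26 mm long, brass-coloured band at its top end, 18 g. Origin at the centre of its lower end face, z along its axis to the other end. Stands on the mat at the start; if knocked over it lies, and then still fits through the neck crosswise.
- cell2: Spent short lithium cell, present or not (None): blue cylinder 16 mm diameter, 26 mm long, brass-coloured band at its top end, 18 g. Origin at the centre of its lower end face, z along its axis to the other end. Stands on the mat at the start; if knocked over it lies, and then still fits through the neck crosswise.
- cell3: Spent short lithium cell, present or not (None): blue cylinder 16 mm diameter, 26 mm long, brass-coloured band at its top end, 18 g. Origin at the centre of its lower end face, z along its axis to the other end. Stands on the mat at the start; if knocked over it lies, and then still fits through the neck crosswise.
- cell4: Spent short lithium cell, present or not (None): blue cylinder 16 mm diameter, 26 mm long, brass-coloured band at its top end, 18 g. Origin at the centre of its lower end face, z along its axis to the other end. Stands on the mat at the start; if knocked over it lies, and then still fits through the neck crosswise.
- cell5: Spent short lithium cell, present or not (None): blue cylinder 16 mm diameter, 26 mm long, brass-coloured band at its top end, 18 g. Origin at the centre of its lower end face, z along its axis to the other end. Stands on the mat at the start; if knocked over it lies, and then still fits through the neck crosswise.
Mind the look-alikes: they are no part of the job. What is shaped like the lid but black or brown is not meant.

How it is judged:
By the outcome, as a careful person would: the job done as asked, in the order asked, and still so for the second after the job is handed in, with the robot touching nothing.
Of cell0, cell1, cell2, cell3, cell4, cell5 only 4 to 6 are there at a start; the rules pass over those that are not, and their reading is None.
At some moment in a run one of cell0, cell1, cell2, cell3, cell4, cell5 may be knocked a few centimetres aside while the robot is not near it.
It also fails if it takes over 210 s, if anything falls off the work surface, if the arm or the gripper's body presses on something with over 40 N, if the wrist force passes 120 N, or if a joint passes its speed limit or range.

ROBOT

A 7-joint arm with a two-finger parallel gripper is mounted at the origin on the work surface. World frame = base frame: x ahead of the robot, y to its left, z up, the work surface at z = 0. Lengths are in m, angles in rad, forces in N, time in s.
With the tool pointing down it reaches from about 0.425 to 0.875 m from the base axis. Payload 4.7 kg.
Tool frame: the origin (TCP) lies midway between the tips of the shut fingers; the grasp point (between the pads) lies 19 mm behind it; z points along the fingers, y is the line along which they close (so a half turn about z gives the same grasp; the last joint's range is limited). The gripper opens to 85 mm and grips with 20 to 120 N. Pads are 22 mm wide; open, the fingers measure 114 mm over their backs; the gripper's body (76 mm by 85 mm) begins 54 mm behind the grasp point. The pads swing forward as they close: fully open they stand 13 mm farther back than shut.
Start: joints at [0.014, 0.321, -0.07, 1.45, 0.023, 1.371, -0.057], TCP at [0.65, -0, 0.231] pointing down, gripper open.
Joint ranges: [-2.86, 2.86], [-0.3, 2.09], [-1.38, 1.24], [0.06, 2.45], [-1.56, 4.7], [0.09, 2.05], [-2.69, 2.69]. Speed limits (rad/s): [2.57, 2.57, 3.14, 3.14, 3.14, 3.14, 3.14].

INTERFACE

Orientations are given as a rotation vector (axis times angle).
In Python, from station import * gives the robot as it stands.
- The arm moves only by the shell command python3 -m crank 'ROWS' [FORCE]. ROWS is JSON, a list of rows, each a list of 3 entries, a list of its own where there are three numbers: the opening, from 0 (shut) to 1 (fully open), then the shift along the tool's x, y, z in cm, then the turn, a rotation vector about the tool's x, y, z in rad. A call has exactly 5 rows; each row is the pose to reach, as a shift and turn from the pose commanded when the call began, along the tool's axes at that moment; what a row does not reach only later rows make up. A row lasts 1/12 s, in which the tool goes at most 41.7 mm and 7.16 degrees, less where a joint would pass 70% of its speed; a pose out of reach is approached as far as the arm can. A call with a gripper value outside its range is refused whole. The fingers move at their own pace and stop on an object; FORCE is the grip in N (left out, the last holds). Time passes only in rows, so rows that repeat a pose let the fingers close, or fill a call up. It gives the time, the measured TCP pose, the force, the opening and the grip force at its end, in the units of the state.
- sense(): the state, without advancing time (a new reading comes with each control period).
- capture(name): name is "scene" or "side" or "wrist"; returns a dict with "image" (420x560x3 uint8, red, green, blue), "z_map" (420x560 float32, m along the optical axis (not along the pixel's ray), 0 where there is no reading), "camera_matrix" (3x3 intrinsics, pixels), "T" (4x4, takes a point from camera to world coordinates). Camera axes: x right, y down, z forward; pixel columns grow to the right and rows downward; lengths in m; the calibration is good to about 2 mm. A picture is of the moment at which its call begins.
- hand_in(): hands the job in; it is judged then, once.
The state is a dict: "t": time; "q": joint angles; "qd": joint speeds; "tau": joint torques, N m; "ee_pos": TCP position; "orientation": TCP orientation; "contact_force": force on the tool from outside, world axes, zero at the start; "moment": the same for the moment, N m; "finger_gap": opening from 0.0 (shut) to 1.0 (fully open); "grasp_force": force on a finger pad.
Only numpy, scipy, OpenCV 4.12 (cv2) and the standard library are available. Lean on these libraries where they do the work, as an engineer would, in place of code of your own. Each camera call takes 0.05 s, during which the arm holds its last target. There are 200 camera calls.

## Working session

There is one attempt and no reset: what is moved stays moved. The work goes in short steps, Python scripts to look and compute and a shell command to move; the robot and the scene stay as the last step left them, time stands still between calls to the robot, and variables do not carry over. Pictures are saved under pics/ and viewed, at most 14 in all, crops included, and the job is handed in when it is done.

```bash
ls; mkdir -p pics
python3 - <<'E'
from station import *
import cv2,numpy as np
s=sense();print({k:np.round(v,3).tolist() for k,v in s.items()})
for n in ["scene","side","wrist"]:
    c=capture(n);cv2.imwrite(f"pics/{n}0.png",c["image"][:,:,::-1]);np.savez(f"{n}0.npz",**c)
    print(n,np.round(c["camera_matrix"],1).tolist(),np.round(c["T"],3).tolist())
E
```

```text
pics
{'t': 0.0, 'q': [0.014, 0.322, -0.07, 1.452, 0.023, 1.371, -0.057], 'qd': [0.0, -0.001, 0.001, 0.0, -0.001, 0.002, -0.002], 'tau': [-0.001, -49.358, -0.383, -31.433, 0.013, 0.011, 0.0], 'ee_pos': [0.649, -0.0, 0.23], 'orientation': [-2.22, -2.221, 0.002], 'contact_force': [-0.217, 0.216, -0.397], 'moment': [-0.026, 0.021, 0.037], 'grasp_force': 0.0, 'finger_gap': 0.999}
scene [[447.3, 0.0, 286.4], [0.0, 447.3, 214.9], [0.0, 0.0, 1.0]] [[-0.591, 0.642, -0.489, 1.287], [0.806, 0.479, -0.347, 0.469], [0.011, -0.599, -0.8, 1.226], [0.0, 0.0, 0.0, 1.0]]
side [[399.6, 0.0, 278.1], [0.0, 399.6, 211.8], [0.0, 0.0, 1.0]] [[0.706, -0.479, 0.521, 0.061], [-0.708, -0.465, 0.532, -0.548], [-0.013, -0.745, -0.667, 0.828], [0.0, 0.0, 0.0, 1.0]]
wrist [[299.2, 0.0, 279.1], [0.0, 299.2, 206.3], [0.0, 0.0, 1.0]] [[1.0, 0.001, -0.001, 0.65], [0.001, -0.958, -0.287, 0.074], [-0.001, 0.287, -0.958, 0.374], [0.0, 0.0, 0.0, 1.0]]
```

View pics/scene0.png

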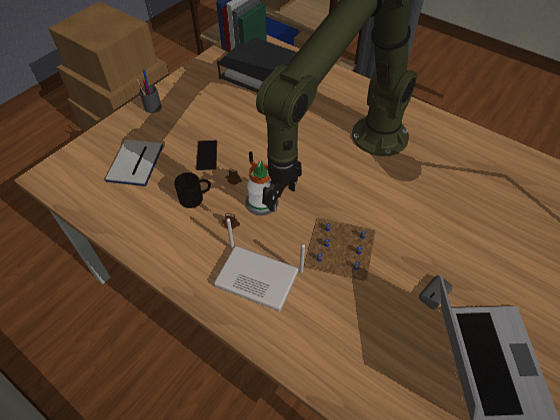

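View pics/side0.png

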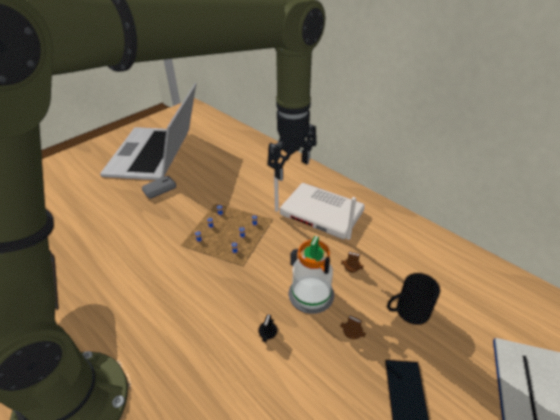

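```bash
cat > h.py <<'E'
from station import *
import cv2,numpy as np
from scipy.spatial.transform import Rotation as R
def ray(c,uv):
    K,T=c["camera_matrix"],c["T"]
    d=T[:3,:3]@np.linalg.solve(K,[uv[0],uv[1],1.]);return T[:3,3],d/np.linalg.norm(d)
def plane(c,uv,z):
    o,d=ray(c,uv);return o+d*(z-o[2])/d[2]
def tri(c1,u1,c2,u2):
    o1,d1=ray(c1,u1);o2,d2=ray(c2,u2)
    t=np.linalg.lstsq(np.c_[d1,-d2],o2-o1,rcond=None)[0]
    p,q=o1+t[0]*d1,o2+t[1]*d2;return (p+q)/2,np.linalg.norm(p-q)
def pix(c,p):
    T=c["T"];v=c["camera_matrix"]@(T[:3,:3].T@(np.asarray(p)-T[:3,3]));return v[:2]/v[2]
HSV={"blue":((108,90,40),(128,255,255)),"green":((50,120,40),(80,255,255)),"orange":((5,190,120),(14,255,255))}
def blobs(c,col,amin=8):
    h=cv2.cvtColor(c["image"],cv2.COLOR_RGB2HSV)
    m=cv2.inRange(h,*HSV[col]);n,l,s,ce=cv2.connectedComponentsWithStats(m)
    return [(ce[i].round(1),s[i].tolist()) for i in range(1,n) if s[i][4]>=amin]
def tool(p):
    "world point -> tool axes cm from current TCP"
    s=sense();return np.round(R.from_rotvec(s["orientation"]).inv().apply(np.asarray(p)-s["ee_pos"])*100,2)
def snap(n,tag):
    c=capture(n);cv2.imwrite(f"pics/{n}{tag}.png",c["image"][:,:,::-1]);np.savez(f"{n}{tag}.npz",**c);return c
def load(f): return dict(np.load(f))
E
python3 - <<'E'
from h import *
C={n:load(n+"0.npz") for n in("scene","side","wrist")}
for n,c in C.items():
    for col in HSV:
        for ce,s in blobs(c,col): print(n,col,ce,s, plane(c,ce,.016).round(3) if col=="blue" else "")
E
```

```text
scene blue [222.5   2.6] [217, 0, 14, 12, 57] [-0.37  -1.143  0.016]
scene blue [280.8  30.7] [266, 17, 33, 29, 517] [-0.342 -0.742  0.016]
scene blue [223.2  35.7] [222, 33, 3, 6, 9] [-0.139 -0.936  0.016]
scene blue [145.4  78.6] [143, 70, 6, 20, 32] [ 0.318 -0.986  0.016]
scene blue [132.4 180.1] [105, 165, 49, 21, 81] [ 0.752 -0.588  0.016]
scene blue [327.8 224.5] [326, 223, 5, 4, 11] [0.498 0.079 0.016]
scene blue [327.5 229.2] [326, 228, 4, 3, 10] [0.515 0.089 0.016]
scene blue [363.2 232.2] [361, 231, 5, 3, 10] [0.454 0.189 0.016]
scene blue [362.  236.3] [360, 235, 5, 4, 12] [0.471 0.195 0.016]
scene blue [326.5 240.5] [325, 239, 4, 4, 11] [0.554 0.11  0.016]
scene blue [326.3 244.8] [324, 244, 5, 3, 10] [0.568 0.119 0.016]
scene blue [359.3 247.7] [357, 246, 5, 4, 10] [0.514 0.21  0.016]
scene blue [357.9 252.2] [356, 251, 5, 3, 11] [0.532 0.215 0.016]
scene blue [319.5 254.8] [318, 253, 4, 4, 10] [0.613 0.122 0.016]
scene blue [318.6 259.3] [317, 258, 5, 3, 10] [0.628 0.129 0.016]
scene blue [357.1 263.5] [355, 262, 5, 4, 13] [0.569 0.235 0.016]
scene blue [355.9 268. ] [3
[... 609 characters left out ...]
 241, 18, 19, 210] 
side orange [308.9 258.1] [298, 240, 26, 30, 196] 
side orange [324.7 247.2] [320, 242, 10, 14, 34] 
wrist blue [91.8  0.4] [88, 0, 9, 2, 15] [0.455 0.189 0.016]
wrist blue [105.5   4.9] [97, 0, 15, 11, 112] [0.469 0.185 0.016]
wrist blue [251.5  65.2] [245, 58, 14, 16, 135] [0.619 0.127 0.016]
wrist blue [195.7  77.7] [189, 71, 14, 15, 124] [0.557 0.115 0.016]
wrist blue [256.2  73.7] [252, 71, 8, 5, 12] [0.624 0.119 0.016]
wrist blue [204.9  82. ] [201, 74, 7, 14, 35] [0.567 0.11  0.016]
wrist blue [148.5 107.8] [142, 101, 14, 15, 114] [0.501 0.083 0.016]
wrist blue [159.9 108.8] [156, 102, 8, 14, 57] [0.514 0.082 0.016]
wrist green [215.3 277.9] [191, 270, 47, 34, 182]
```

View pics/wrist0.png

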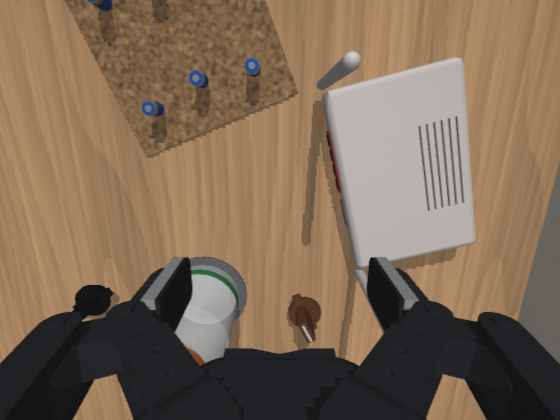

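```bash
python3 -m crank '[[1,[-2,-1,-3],[0,0,0]],[1,[-5,-2,-5],[0,0,0]],[1,[-8,-3,-7],[0,0,0]],[1,[-11,-5,-9],[0,0,0]],[1,[-14,-6,-10],[0,0,0]]]' 30; python3 -m crank '[[1,[-2,-1,-1],[0,0,0]],[1,[-5,-2,-2],[0,0,0]],[1,[-7,-3,-2],[0,0,0]],[1,[-7,-3,-2],[0,0,0]],[1,[-7,-3,-2],[0,0,0]]]'
python3 - <<'E'
from h import *
C=load("scene0.npz");S=load("side0.npz")
print(tri(C,(260,171),S,(313.8,251.4)))
snap("wrist",1);print(sense()["ee_pos"])
E
```

```text
t: 0.57
ee_pos: [0.5891, -0.1416, 0.3343]
orientation: [2.22, 2.22, 0.002]
contact_force: [1.8, -0.2, 0.2]
finger_gap: 1.002
grasp_force: 0.0
t: 0.98
ee_pos: [0.5592, -0.2118, 0.3513]
orientation: [2.225, 2.217, -0.0]
contact_force: [-0.1, 0.1, 0.8]
finger_gap: 1.001
grasp_force: 0.0
(array([ 0.54460941, -0.16607902,  0.1589141 ]), np.float64(0.0015531388592231452))
[ 0.55986824 -0.20985483  0.35099371]
```

View pics/wrist1.png

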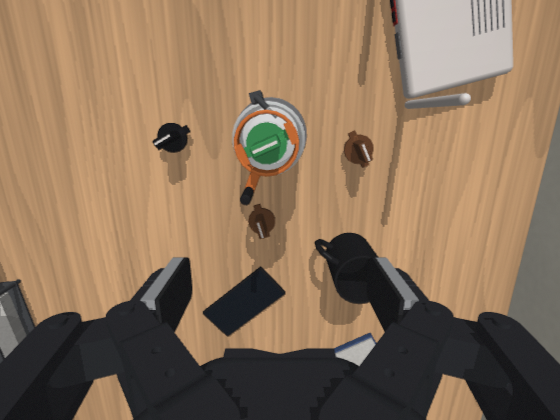

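```bash
python3 -m crank '[[1,[0,-1,1],[0,0,0.12]],[1,[0,-2,2],[0,0,0.24]],[1,[0,-4,3],[0,0,0.36]],[1,[0,-5,4],[0,0,0.48]],[1,[0,-6,5],[0,0,0.6]]]'; python3 -m crank '[[1,[0,0,0],[0,0,0.12]],[1,[0,0,0],[0,0,0.24]],[1,[0,0,0],[0,0,0.36]],[1,[0,0,0],[0,0,0.48]],[1,[0,0,0],[0,0,0.6]]]';python3 -m crank '[[1,[0,0,0],[0,0,0]],[1,[0,0,0],[0,0,0]],[1,[0,0,0],[0,0,0]],[1,[0,0,0],[0,0,0]],[1,[0,0,0],[0,0,0]]]'
python3 - <<'E'
from h import *
c=snap("wrist",2);s=sense();print(s["ee_pos"],s["q"].round(2) if hasattr(s["q"],"round") else s["q"])
a=load("wrist1.npz")
i=lambda c,x,y,w,h:cv2.resize(c["image"][y:y+h,x:x+w],(400,400))
cv2.imwrite("pics/crop.png",np.hstack([i(a,210,80,140,140),i(c,*(np.clip(pix(c,(.545,-.166,.16)).astype(int)-80,0,None)),160,160)])[:,:,::-1])
print(pix(c,(.545,-.166,.16)))
E
```

```text
t: 1.45
ee_pos: [0.4999, -0.2081, 0.3004]
orientation: [-2.78, -1.461, 0.0]
contact_force: [-0.2, 0.2, 1.0]
finger_gap: 0.995
grasp_force: 0.0
t: 1.87
ee_pos: [0.5007, -0.2079, 0.3008]
orientation: [-3.088, -0.575, 0.001]
contact_force: [0.0, -0.1, -0.1]
finger_gap: 1.0
grasp_force: 0.0
t: 2.28
ee_pos: [0.5001, -0.2098, 0.3013]
orientation: [-3.087, -0.582, 0.0]
contact_force: [-1.3, 0.1, 0.0]
finger_gap: 1.003
grasp_force: 0.0
[ 0.50007827 -0.20991081  0.30132518] [ 0.24  0.06  0.12  1.61 -0.01  1.46 -0.84]
[253.20547258 134.13827362]
```

View pics/crop.png

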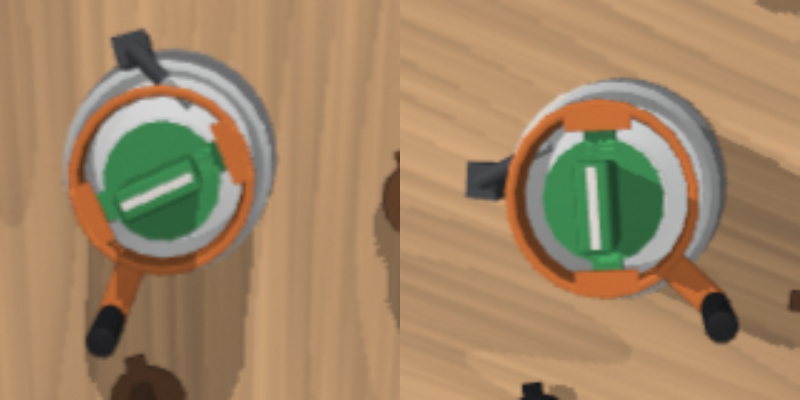

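Run:
```python
from h import *
a=load("wrist1.npz");c=load("wrist2.npz")
x0,y0=173,54
L=lambda p:(210+p[0]*.35,80+p[1]*.35)
Rr=lambda p:(x0+(p[0]-400)*.4,y0+p[1]*.4)
ends=[]
for cam,box in((a,(250,138,280,156)),(c,(245,118,256,156))):
    x,y,X,Y=box;hs=cv2.cvtColor(cam["image"],cv2.COLOR_RGB2HSV)[y:Y,x:X]
    m=cv2.inRange(hs,(0,0,150),(179,70,255));m=(m>0)
    v,u=np.nonzero(m);ce=np.array([u.mean()+x,v.mean()+y])
    r=cv2.minAreaRect(np.c_[u+x,v+y].astype(np.float32));b=cv2.boxPoints(r)
    e=b[np.argsort(np.linalg.norm(b-b[0],axis=1))];p1=(e[0]+e[1])/2;p2=(e[2]+e[3])/2
    print(m.sum(),ce,r);ends.append((ce,p1,p2))
    P,Q=plane(cam,p1,.196),plane(cam,p2,.196);print("line yaw",np.degrees(np.arctan2(*(P-Q)[1::-1]))%180,np.linalg.norm(P-Q),plane(cam,ce,.196))
print("line ctr",tri(a,ends[0][0],c,ends[1][0]))
print("post top",tri(a,L((100,345)),c,Rr((722,330))),plane(a,L((100,345)),.196),plane(c,Rr((722,330)),.196))
print("bracket",tri(a,L((132,47)),c,Rr((483,180))))
```

```text
98 [264.51020408 146.59183673] ((264.7268371582031, 146.51031494140625), (3.5537116527557373, 26.906673431396484), 66.03751373291016)
line yaw 23.33949002750441 0.0265179118089604 [ 0.54495208 -0.16641982  0.196     ]
157 [249.81528662 136.50318471] ((249.83412170410156, 136.5110626220703), (33.19297790527344, 4.656330108642578), 86.18592071533203)
line yaw 23.69264147196252 0.026221934408355144 [ 0.5451214 -0.1661779  0.196    ]
line ctr (array([ 0.54511561, -0.1662821 ,  0.19713998]), np.float64(0.0002260368236482679))
post top (array([ 0.52421017, -0.21995782,  0.20276213]), np.float64(0.0008666320267900325)) [ 0.52379661 -0.22162661  0.196     ] [ 0.52258803 -0.22121477  0.196     ]
bracket (array([ 0.53248707, -0.11576648,  0.12430395]), np.float64(0.0007365908227827308))
```

```bash
python3 -m crank '[[0.4,[1,1,1],[0,0,-0.037]],[0.4,[1.8,1.8,3],[0,0,-0.037]],[0.4,[1.8,1.8,5],[0,0,-0.037]],[0.4,[1.8,1.8,7],[0,0,-0.037]],[0.4,[1.8,1.8,9],[0,0,-0.037]]]' 30;  python3 - <<'E'
from h import *
print(tool((.5237,-.2203,.170)))
E
```

```text
t: 2.75
ee_pos: [0.5234, -0.2204, 0.2104]
orientation: [3.076, 0.637, 0.0]
contact_force: [0.8, 0.1, -0.4]
finger_gap: 0.399
grasp_force: 0.0
[0.03 0.   4.04]
```

```bash
python3 -m crank '[[0.4,[0,0,2],[0,0,0]],[0.4,[0,0,4],[0,0,0]],[0.1,[0,0,4],[0,0,0]],[0.05,[0,0,4],[0,0,0]],[0,[0,0,4],[0,0,0]]]' 30; python3 -m crank '[[0,[0,0,0],[0,0,0]],[0,[0,0,0],[0,0,0]],[0,[0,0,0],[0,0,0]],[0,[0,0,0],[0,0,0]],[0,[0,0,0],[0,0,0]]]'
```

```text
t: 3.17
ee_pos: [0.5228, -0.2211, 0.1704]
orientation: [3.076, 0.635, -0.002]
contact_force: [1.7, -3.0, -12.1]
finger_gap: 0.13
grasp_force: 30.0
t: 3.58
ee_pos: [0.5228, -0.2211, 0.1705]
orientation: [3.076, 0.635, -0.002]
contact_force: [3.2, -4.7, -16.1]
finger_gap: 0.124
grasp_force: 29.6
```

```bash
python3 -m crank '[[0,[0.6,0.5,0],[0,0,0]],[0,[1.2,0.9,0],[0,0,0]],[0,[1.9,1.3,0],[0,0,0]],[0,[2.6,1.5,0],[0,0,0]],[0,[3.4,1.7,0],[0,0,0]]]'; python3 -m crank '[[0,[0.7,0,0],[0,0,0]],[0,[1.5,0,0],[0,0,0]],[0,[2.2,-0.2,0],[0,0,0]],[0,[2.9,-0.4,0],[0,0,0]],[0,[3.6,-0.8,0],[0,0,0]]]'; python3 -m crank '[[0,[0.6,-0.4,0],[0,0,0]],[0,[1.3,-0.9,0],[0,0,0]],[0,[1.3,-0.9,0],[0,0,0]],[0,[1.3,-0.9,0],[0,0,0]],[0,[1.3,-0.9,0],[0,0,0]]]'
```

```text
t: 4.0
ee_pos: [0.559, -0.2227, 0.1705]
orientation: [-3.075, -0.634, 0.009]
contact_force: [-3.1, -2.2, -12.1]
finger_gap: 0.129
grasp_force: 30.1
t: 4.42
ee_pos: [0.5938, -0.2027, 0.1709]
orientation: [3.072, 0.634, 0.006]
contact_force: [8.4, -9.8, -20.4]
finger_gap: 0.128
grasp_force: 29.2
t: 4.83
ee_pos: [0.6046, -0.1858, 0.1715]
orientation: [3.074, 0.639, 0.015]
contact_force: [11.9, -3.5, -19.6]
finger_gap: 0.126
grasp_force: 29.1
```

```bash
python3 -m crank '[[0.4,[0,0,0],[0,0,0]],[0.4,[0,0,0],[0,0,0]],[0.4,[0,0,0],[0,0,0]],[0.4,[0,0,-3],[0,0,0]],[0.4,[0,0,-6],[0,0,0]]]'; python3 -m crank '[[0.4,[-2,0,-4],[0,0,0]],[0.4,[-4,-1,-6],[0,0,0]],[0.4,[-6,-1,-8],[0,0,0]],[0.4,[-8,-1,-8],[0,0,0]],[0.4,[-8,-1,-8],[0,0,0]]]'
python3 - <<'E'
from h import *
c=snap("wrist",3);s=sense();print(s["ee_pos"],s["orientation"])
u=pix(c,(.545,-.1663,.16)).astype(int);print(u)
x,y=np.clip(u-80,0,None)
cv2.imwrite("pics/crop3.png",cv2.resize(c["image"][y:y+160,x:x+200],(500,400))[:,:,::-1])
print(x,y)
E
```

```text
t: 5.25
ee_pos: [0.5991, -0.1863, 0.2321]
orientation: [-3.075, -0.637, 0.002]
contact_force: [1.0, -0.4, -0.2]
finger_gap: 0.401
grasp_force: 0.0
t: 5.67
ee_pos: [0.5203, -0.2127, 0.3163]
orientation: [3.074, 0.629, 0.009]
contact_force: [-0.4, -0.2, -0.9]
finger_gap: 0.4
grasp_force: 0.0
[ 0.52156351 -0.21122034  0.31480137] [3.07501024 0.63129253 0.00804042]
[245 151]
165 71
```

View pics/crop3.png

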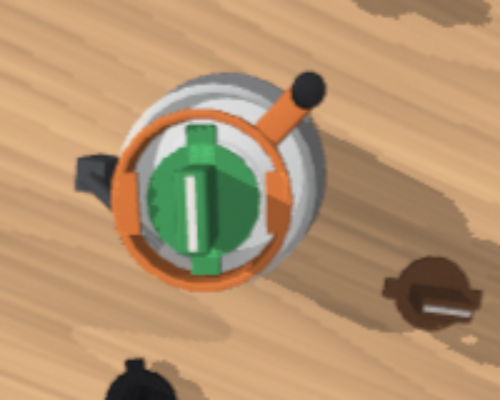

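Run:
```python
from h import *
print(tool((.545,-.1663,.169)))
```

```text
[ 3.86 -3.26 14.59]
```

```bash
python3 -m crank '[[0.4,[2,-1.5,0],[0,0,0]],[0.4,[3.8,-3.2,2],[0,0,0]],[0.4,[3.8,-3.2,5],[0,0,0]],[0.4,[3.8,-3.2,8],[0,0,0]],[0.4,[3.8,-3.2,11],[0,0,0]]]'
python3 - <<'E'
from h import *
print(tool((.545,-.1663,.169)),sense()["orientation"])
E
```

```text
t: 6.13
ee_pos: [0.5457, -0.1635, 0.2008]
orientation: [-3.076, -0.64, -0.003]
contact_force: [0.8, -0.0, 0.4]
finger_gap: 0.403
grasp_force: 0.0
[-0.18  0.23  3.18] [-3.07553608 -0.64016222 -0.00342457]
```

```bash
python3 -m crank '[[0.4,[-0.1,0.2,1.5],[0,0,0]],[0.4,[-0.1,0.2,3.1],[0,0,0]],[0.4,[-0.1,0.2,3.1],[0,0,0]],[0.1,[-0.1,0.2,3.1],[0,0,0]],[0,[-0.1,0.2,3.1],[0,0,0]]]' 30; python3 -m crank '[[0,[0,0,0],[0,0,0]],[0,[0,0,0],[0,0,0]],[0,[0,0,-1],[0,0,0]],[0,[0,0,-2],[0,0,0]],[0,[0,0,-3],[0,0,0]]]';  python3 -m crank '[[0,[0,0,-2],[0,0,0]],[0,[0,0,-4],[0,0,0]],[0,[0,0,-6],[0,0,0]],[0,[0,0,-6],[0,0,0]],[0,[0,0,-6],[0,0,0]]]'
python3 - <<'E'
from h import *
s=sense();print(s["ee_pos"]);c=snap("wrist",4);d=snap("side",4)
m=pix(d,(.55,-.16,.18)).astype(int);x,y=m-90
cv2.imwrite("pics/c4.png",np.hstack([cv2.resize(d["image"][y:y+180,x:x+180],(400,400)),cv2.resize(c["image"],(400,400))])[:,:,::-1])
E
```

```text
t: 6.55
ee_pos: [0.5454, -0.1672, 0.1717]
orientation: [3.076, 0.637, 0.003]
contact_force: [1.1, -0.8, -0.7]
finger_gap: 0.132
grasp_force: 34.2
t: 6.97
ee_pos: [0.5445, -0.1678, 0.2021]
orientation: [3.076, 0.636, 0.002]
contact_force: [0.2, 0.4, 0.1]
finger_gap: 0.13
grasp_force: 34.5
t: 7.38
ee_pos: [0.5452, -0.168, 0.2627]
orientation: [3.075, 0.636, 0.006]
contact_force: [-0.2, -0.1, -0.2]
finger_gap: 0.136
grasp_force: 34.6
[ 0.54515495 -0.16798809  0.26273828]
```

View pics/c4.png

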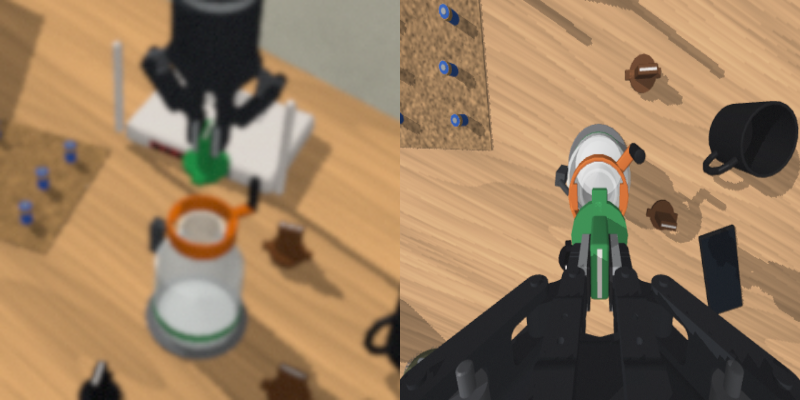

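Run:
```python
from h import *
a=load("wrist0.npz");b=load("wrist1.npz")
print(plane(a,(150,155),0),plane(b,(172,138),.05),pix(a,(.48,-.05,0)),tool((.48,-.05,.08)))
```

```text
[0.48902869 0.02781875 0.        ] [ 0.40392766 -0.16749606  0.05      ] [150.42689927 214.58901059] [ -1.19 -13.32  18.  ]
```

```bash
python3 -m crank '[[0,[-0.3,-3,0],[0,0,0]],[0,[-0.6,-6,0],[0,0,0]],[0,[-0.9,-9,1],[0,0,0]],[0,[-1.2,-12,3],[0,0,0]],[0,[-1.2,-13.3,6],[0,0,0]]]';python3 -m crank '[[0,[0,0,3],[0,0,0]],[0,[0,0,6],[0,0,0]],[0,[0,0,9],[0,0,0]],[0,[0,0,12],[0,0,0]],[0,[0,0,13],[0,0,0]]]'
```

```text
t: 7.9
ee_pos: [0.4799, -0.0467, 0.201]
orientation: [-3.075, -0.642, -0.005]
contact_force: [1.6, 0.4, -1.2]
finger_gap: 0.135
grasp_force: 34.6
t: 8.32
ee_pos: [0.476, -0.0501, 0.0652]
orientation: [-3.074, -0.636, 0.014]
contact_force: [-1.6, -0.5, -1.0]
finger_gap: 0.134
grasp_force: 34.6
```

```bash
python3 -m crank '[[0,[0,0,1],[0,0,0]],[0,[0,0,2],[0,0,0]],[0,[0,0,2.5],[0,0,0]],[0,[0,0,2.8],[0,0,0]],[0,[0,0,2.8],[0,0,0]]]'; python3 -m crank '[[0,[0,0,0.1],[0,0,0]],[0,[0,0,0.2],[0,0,0]],[0,[0,0,0.2],[0,0,0]],[0,[0,0,0.2],[0,0,0]],[0,[0,0,0.2],[0,0,0]]]'
```

```text
t: 8.73
ee_pos: [0.4808, -0.0504, 0.0426]
orientation: [3.076, 0.636, 0.001]
contact_force: [-0.6, 1.1, 0.4]
finger_gap: 0.137
grasp_force: 34.6
t: 9.15
ee_pos: [0.4806, -0.0504, 0.0406]
orientation: [3.076, 0.636, 0.001]
contact_force: [0.2, 1.5, -0.7]
finger_gap: 0.131
grasp_force: 34.6
```

```bash
python3 -m crank '[[0,[0,0,0.2],[0,0,0]],[0,[0,0,0.4],[0,0,0]],[0,[0,0,0.5],[0,0,0]],[0,[0,0,0.6],[0,0,0]],[0,[0,0,0.6],[0,0,0]]]'
```

```text
t: 9.57
ee_pos: [0.4802, -0.0504, 0.034]
orientation: [-3.076, -0.636, 0.001]
contact_force: [-0.6, 0.9, -1.3]
finger_gap: 0.136
grasp_force: 34.6
```

```bash
python3 -m crank '[[0.3,[0,0,0.05],[0,0,0]],[0.4,[0,0,0.05],[0,0,0]],[0.4,[0,0,0],[0,0,0]],[0.4,[0,0,-3],[0,0,0]],[0.4,[0,0,-7],[0,0,0]]]'; python3 -m crank '[[0.4,[0,-1,-4],[0,0,0]],[0.4,[1,-4,-8],[0,0,0]],[0.4,[2,-8,-11],[0,0,0]],[0.4,[4,-12,-14],[0,0,0]],[0.4,[5.3,-16,-17],[0,0,0]]]';python3 -m crank '[[0.4,[0,-0.5,-1],[0,0,0]],[0.4,[0,-0.5,-2],[0,0,0]],[0.4,[0,-0.5,-2],[0,0,0]],[0.4,[0,-0.5,-2],[0,0,0]],[0.4,[0,-0.5,-2],[0,0,0]]]'
python3 - <<'E'
from h import *
c=snap("wrist",5);s=sense();print(s["ee_pos"])
for ce,st in blobs(c,"blue",20):print(ce,st,plane(c,ce,.029).round(4))
E
```

```text
t: 9.98
ee_pos: [0.4772, -0.0502, 0.102]
orientation: [-3.074, -0.636, 0.012]
contact_force: [-0.0, 0.7, -0.6]
finger_gap: 0.399
grasp_force: 0.0
t: 10.4
ee_pos: [0.4673, 0.086, 0.253]
orientation: [3.077, 0.634, 0.003]
contact_force: [1.2, 0.3, -1.2]
finger_gap: 0.401
grasp_force: 0.0
t: 10.82
ee_pos: [0.4652, 0.0875, 0.2697]
orientation: [3.077, 0.632, -0.003]
contact_force: [0.9, -1.1, 0.6]
finger_gap: 0.399
grasp_force: 0.0
[0.46508103 0.08767002 0.26959355]
[199.1  36.5] [193, 30, 13, 14, 112] [0.5767 0.2354 0.029 ]
[302.5  40.2] [297, 33, 12, 15, 111] [0.6199 0.1251 0.029 ]
[206.6  43.9] [201, 37, 9, 12, 38] [0.5729 0.225  0.029 ]
[203.2  92. ] [197, 86, 13, 13, 97] [0.5221 0.2116 0.029 ]
[290.9  95.3] [285, 89, 13, 14, 97] [0.5603 0.1133 0.029 ]
[203.5 145.5] [198, 140, 12, 12, 85] [0.4623 0.1905 0.029 ]
[295.6 147.4] [290, 142, 12, 12, 84] [0.506  0.0827 0.029 ]
```

View pics/wrist5.png

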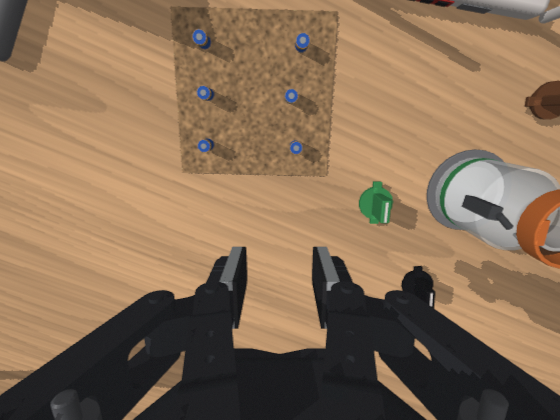

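Run:
```python
from h import *
a=load("wrist0.npz");c=load("wrist5.npz");S=load("side0.npz")
for u,v in(((251.5,65.2),(302.5,40.2)),((195.7,77.7),(290.9,95.3)),((148.5,107.8),(295.6,147.4))):
    print(tri(a,u,c,v),plane(a,u,.029))
for u,v in(((219.6,210),(199.1,36.5)),((210.6,223),(203.2,92)),((198.7,237),(203.5,145.5))): print(tri(S,u,c,v))
for f in(.3,):
  for p in((.506,.0827),(.5603,.1133),(.6199,.1251),(.4623,.1905),(.5221,.2116),(.5767,.2354)): print(p,tool((*p,.010)))
```

```text
(array([0.61999325, 0.1252446 , 0.02903869]), np.float64(0.00034323607033073187)) [0.62005347 0.12541092 0.029     ]
(array([0.56030339, 0.11322254, 0.02905694]), np.float64(7.402449672807791e-05)) [0.56027578 0.11319438 0.029     ]
(array([0.50602463, 0.08269015, 0.0286684 ]), np.float64(2.658569780535552e-06)) [0.506163   0.08268257 0.029     ]
(array([0.57932482, 0.24076931, 0.01024331]), np.float64(0.0012613455073949593))
(array([0.52292735, 0.21501686, 0.01039913]), np.float64(0.003404490260688786))
(array([0.4612573 , 0.19186444, 0.01265083]), np.float64(0.005068418854766014))
(0.506, 0.0827) [ 3.63  2.08 25.95]
(0.5603, 0.1133) [ 9.82  1.41 25.93]
(0.6199, 0.1251) [15.77  2.67 25.92]
(0.4623, 0.1905) [ 3.86 -9.55 25.95]
(0.5221, 0.2116) [10.19 -9.13 25.94]
(0.5767, 0.2354) [16.14 -9.17 25.92]
```

Run:
```python
from h import *
a=load("wrist0.npz");S=load("scene0.npz");D=load("side0.npz");b=load("wrist1.npz")
print(tri(a,(352,60),S,(302,246)),plane(a,(352,60),.166),plane(b,(465,99),.166), tri(a,(352,60),D,(276,171)))
c=load("wrist5.npz");T=c["T"];print("cam in tool",tool(T[:3,3]))
```

```text
(array([0.6974096 , 0.10813764, 0.15907968]), np.float64(0.001974453472553722)) [0.69534661 0.10782368 0.166     ] [ 0.75200404 -0.12133651  0.166     ] (array([0.69629241, 0.10753967, 0.164491  ]), np.float64(0.0016221872728742676))
cam in tool [  7.29  -0.05 -14.36]
```

```bash
python3 -m crank '[[0.4,[1,1,3],[0,0,0]],[0.4,[2,2,6],[0,0,0]],[0.4,[3,2,9],[0,0,0]],[0.4,[3.6,2.1,12],[0,0,0]],[0.4,[3.6,2.1,15],[0,0,0]]]'; python3 -m crank '[[0.4,[0,0,2],[0,0,0]],[0.4,[0,0,4],[0,0,0]],[0.4,[0,0,6],[0,0,0]],[0.4,[0,0,7],[0,0,0]],[0.4,[0,0,7],[0,0,0]]]'
python3 - <<'E'
from h import *
print(tool((.506,.0827,.007)))
E
```

```text
t: 11.28
ee_pos: [0.5072, 0.0833, 0.1185]
orientation: [-3.077, -0.633, 0.001]
contact_force: [0.4, -0.7, -1.1]
finger_gap: 0.403
grasp_force: 0.0
t: 11.7
ee_pos: [0.5042, 0.083, 0.0478]
orientation: [-3.077, -0.634, 0.01]
contact_force: [0.1, 0.5, -0.5]
finger_gap: 0.397
grasp_force: 0.0
[0.18 0.11 4.08]
```

```bash
python3 -m crank '[[0.4,[0.1,0.1,2],[0,0,0]],[0.4,[0.1,0.1,3.5],[0,0,0]],[0.4,[0.1,0.1,4],[0,0,0]],[0.1,[0.1,0.1,4],[0,0,0]],[0.05,[0.1,0.1,4],[0,0,0]]]' 30; python3 -m crank '[[0.05,[0,0,0],[0,0,0]],[0.05,[0,0,-1],[0,0,0]],[0.05,[0,0,-4],[0,0,0]],[0.05,[0,0,-7],[0,0,0]],[0.05,[0,0,-11],[0,0,0]]]'; python3 -m crank '[[0.05,[0,0,-3],[0,0,0]],[0.05,[-1,2,-6],[0,0,0]],[0.05,[-2,5,-8],[0,0,0]],[0.05,[-3,8,-8.5],[0,0,0]],[0.05,[-4,11,-8.5],[0,0,0]]]'
python3 - <<'E'
from h import *
print(tool((.545,-.1663,.172)))
E
```

```text
t: 12.12
ee_pos: [0.5087, 0.0838, 0.0118]
orientation: [3.076, 0.636, 0.001]
contact_force: [0.2, 0.9, -0.1]
finger_gap: 0.174
grasp_force: 29.2
t: 12.53
ee_pos: [0.5068, 0.0837, 0.122]
orientation: [-3.076, -0.636, 0.004]
contact_force: [0.7, 0.2, -0.8]
finger_gap: 0.169
grasp_force: 29.3
t: 12.95
ee_pos: [0.5168, -0.0341, 0.2108]
orientation: [3.074, 0.638, 0.012]
contact_force: [0.5, 0.8, -1.2]
finger_gap: 0.168
grasp_force: 29.3
[-2.7  13.24  3.91]
```

```bash
python3 -m crank '[[0.05,[-1,3,0],[0,0,0]],[0.05,[-2,6,0],[0,0,0]],[0.05,[-2.5,9,0],[0,0,0]],[0.05,[-2.5,12,0.5],[0,0,0]],[0.05,[-2.5,13.1,1],[0,0,0]]]'; python3 -m crank '[[0.05,[0,0,0.5],[0,0,0]],[0.05,[0,0,1],[0,0,0]],[0.05,[0,0,1.5],[0,0,0]],[0.05,[0,0,2],[0,0,0]],[0.05,[0,0,2],[0,0,0]]]'
python3 - <<'E'
from h import *
print(tool((.545,-.1663,.170)))
E
```

```text
t: 13.37
ee_pos: [0.5448, -0.1686, 0.1981]
orientation: [3.075, 0.627, 0.005]
contact_force: [-0.6, -0.3, 0.5]
finger_gap: 0.172
grasp_force: 29.3
t: 13.78
ee_pos: [0.5434, -0.1612, 0.1749]
orientation: [-3.074, -0.64, 0.003]
contact_force: [0.4, 0.5, -0.7]
finger_gap: 0.175
grasp_force: 29.3
[-0.05  0.53  0.49]
```

```bash
python3 -m crank '[[0.05,[0,0.5,0.3],[0,0,0]],[0.05,[0,0.5,0.5],[0,0,0]],[0.05,[0,0.5,0.5],[0,0,0]],[0.4,[0,0.5,0.5],[0,0,0]],[0.4,[0,0.5,0.5],[0,0,0]]]'; python3 -m crank '[[0.4,[0,0,0],[0,0,0]],[0.4,[0,0,-1],[0,0,0]],[0.4,[0,0,-2.5],[0,0,0]],[0.4,[0,-2,-2.5],[0,0,0]],[0.4,[0,-4,-3],[0,0,0]]]'
python3 - <<'E'
from h import *
c=snap("wrist",6);d=snap("side",6)
m=pix(d,(.55,-.16,.10)).astype(int);x,y=m-60
cv2.imwrite("pics/c6.png",np.hstack([cv2.resize(d["image"][y:y+120,x:x+120],(400,400)),cv2.resize(c["image"],(400,400))])[:,:,::-1])
s=sense();print(s["ee_pos"])
for p in ((.5603,.1133),(.6199,.1251),(.4623,.1905),(.5221,.2116),(.5767,.2354)): print(p,tool((*p,.007)))
E
```

```text
t: 14.2
ee_pos: [0.5462, -0.1677, 0.1713]
orientation: [3.076, 0.636, 0.001]
contact_force: [0.4, 0.4, 0.3]
finger_gap: 0.404
grasp_force: 0.0
t: 14.62
ee_pos: [0.5303, -0.1319, 0.2021]
orientation: [3.077, 0.632, 0.002]
contact_force: [-0.2, 0.2, 0.0]
finger_gap: 0.402
grasp_force: 0.0
[ 0.53056848 -0.12763101  0.20292693]
(0.5603, 0.1133) [ 12.32 -20.88  19.63]
(0.6199, 0.1251) [ 18.26 -19.57  19.65]
(0.4623, 0.1905) [  6.44 -31.88  19.62]
(0.5221, 0.2116) [ 12.76 -31.41  19.64]
(0.5767, 0.2354) [ 18.72 -31.41  19.65]
```

View pics/c6.png

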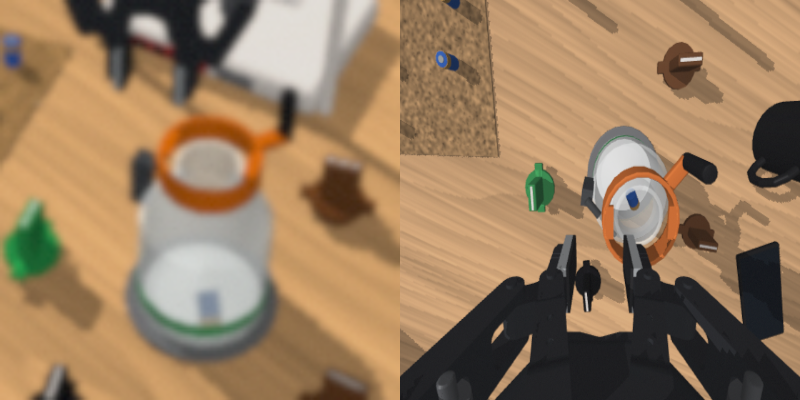

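```bash
cat >> h.py <<'E'
def cells():
    c=capture("scene");out=[]
    for ce,s in blobs(c,"blue"):
        p=plane(c,ce,.022)
        if .35<p[0]<.75 and -.05<p[1]<.36: out.append(p[:2])
    print("scene cells",np.round(out,3).tolist())
E
python3 -m crank '[[0.4,[2,-3.4,0],[0,0,0]],[0.4,[4,-6.8,0],[0,0,0]],[0.4,[6,-10.2,0],[0,0,0]],[0.4,[8,-13.6,0],[0,0,0]],[0.4,[10,-17,0],[0,0,0]]]'; python3 -m crank '[[0.4,[2.3,-3.4,1],[0,0,0]],[0.4,[2.3,-3.8,5],[0,0,0]],[0.4,[2.3,-3.8,9],[0,0,0]],[0.4,[2.3,-3.8,13],[0,0,0]],[0.4,[2.3,-3.8,15],[0,0,0]]]'
python3 - <<'E'
from h import *
cells();print(tool((.5603,.1133,.007)))
E
```

```text
t: 15.13
ee_pos: [0.5552, 0.0659, 0.2019]
orientation: [3.076, 0.635, 0.002]
contact_force: [1.0, 0.3, -0.4]
finger_gap: 0.4
grasp_force: 0.0
t: 15.55
ee_pos: [0.5582, 0.1078, 0.0467]
orientation: [3.076, 0.637, -0.009]
contact_force: [-0.6, -0.3, 0.0]
finger_gap: 0.402
grasp_force: 0.0
scene cells [[0.459, 0.191], [0.476, 0.196], [0.558, 0.112], [0.572, 0.12], [0.518, 0.211], [0.535, 0.216], [0.616, 0.124], [0.632, 0.131], [0.573, 0.236], [0.589, 0.241]]
[ 0.65 -0.39  3.69]
```

```bash
python3 -m crank '[[0.4,[0.2,-0.2,0],[0,0,0]],[0.4,[0.2,-0.2,2],[0,0,0]],[0.4,[0.2,-0.2,4],[0,0,0]],[0.1,[0.2,-0.2,4],[0,0,0]],[0.05,[0.2,-0.2,4],[0,0,0]]]' 30; python3 -m crank '[[0.05,[0,0,0],[0,0,0]],[0.05,[0,0,-1],[0,0,0]],[0.05,[0,0,-5],[0,0,0]],[0.05,[0,0,-9],[0,0,0]],[0.05,[0,0,-13],[0,0,0]]]'; python3 -m crank '[[0.05,[-1,1.5,-3],[0,0,0]],[0.05,[-2,4,-6],[0,0,0]],[0.05,[-4,7,-6.5],[0,0,0]],[0.05,[-6,10.4,-6.5],[0,0,0]],[0.05,[-8,13.8,-6.5],[0,0,0]]]'
python3 - <<'E'
from h import *
print(tool((.545,-.1663,.170)))
E
```

```text
t: 16.02
ee_pos: [0.5628, 0.1114, 0.0126]
orientation: [3.076, 0.636, 0.002]
contact_force: [0.1, 0.3, 1.0]
finger_gap: 0.169
grasp_force: 29.2
t: 16.43
ee_pos: [0.5618, 0.1114, 0.1447]
orientation: [-3.076, -0.636, -0.003]
contact_force: [1.9, -0.2, -0.0]
finger_gap: 0.169
grasp_force: 29.3
t: 16.85
ee_pos: [0.5437, -0.0482, 0.2101]
orientation: [3.075, 0.638, 0.009]
contact_force: [1.1, -0.5, -0.7]
finger_gap: 0.172
grasp_force: 29.3
[-4.6  10.88  4.01]
```

```bash
python3 -m crank '[[0.05,[-1.5,3,0],[0,0,0]],[0.05,[-3,6,0],[0,0,0]],[0.05,[-4.6,9,0.5],[0,0,0]],[0.05,[-4.6,11,1],[0,0,0]],[0.05,[-4.6,11,2],[0,0,0]]]'; python3 -m crank '[[0.05,[0,0,1],[0,0,0]],[0.05,[0,0,1.8],[0,0,0]],[0.05,[0,0,1.8],[0,0,0]],[0.05,[0,0,1.8],[0,0,0]],[0.05,[0,0,1.8],[0,0,0]]]'
python3 - <<'E'
from h import *
print(tool((.545,-.1663,.170)))
E
```

```text
t: 17.27
ee_pos: [0.5454, -0.173, 0.1896]
orientation: [3.074, 0.623, 0.008]
contact_force: [0.1, -0.4, 0.1]
finger_gap: 0.169
grasp_force: 29.3
t: 17.68
ee_pos: [0.5447, -0.1651, 0.1686]
orientation: [3.076, 0.639, 0.001]
contact_force: [0.5, -0.7, -0.2]
finger_gap: 0.171
grasp_force: 29.3
[-0.03  0.12 -0.14]
```

```bash
python3 -m crank '[[0.4,[0,0,0],[0,0,0]],[0.4,[0,0,0],[0,0,0]],[0.4,[0,0,0],[0,0,0]],[0.4,[0,0,-1.5],[0,0,0]],[0.4,[0,0,-3],[0,0,0]]]'; python3 -m crank '[[0.4,[2.5,-3.2,-0.5],[0,0,0]],[0.4,[5,-6.4,-1],[0,0,0]],[0.4,[7.5,-9.6,-1],[0,0,0]],[0.4,[10,-12.8,-1],[0,0,0]],[0.4,[12.5,-16,-1],[0,0,0]]]'; python3 -m crank '[[0.4,[2.2,-3,0],[0,0,-0.12]],[0.4,[4.4,-6,0],[0,0,-0.24]],[0.4,[5.9,-7.8,0],[0,0,-0.36]],[0.4,[5.9,-7.8,2],[0,0,-0.48]],[0.4,[5.9,-7.8,4],[0,0,-0.6]]]'
python3 - <<'E'
from h import *
cells();print(tool((.6199,.1251,.007)))
E
```

```text
t: 18.1
ee_pos: [0.5437, -0.1661, 0.1976]
orientation: [-3.076, -0.636, 0.003]
contact_force: [-0.3, 0.2, 0.9]
finger_gap: 0.404
grasp_force: 0.0
t: 18.52
ee_pos: [0.5961, 0.032, 0.2087]
orientation: [3.076, 0.635, 0.002]
contact_force: [0.8, -0.1, -0.5]
finger_gap: 0.4
grasp_force: 0.0
t: 18.93
ee_pos: [0.6199, 0.1287, 0.169]
orientation: [2.743, 1.531, 0.006]
contact_force: [0.4, -1.0, -0.1]
finger_gap: 0.399
grasp_force: 0.0
scene cells [[0.459, 0.191], [0.476, 0.196], [0.518, 0.211], [0.535, 0.216], [0.616, 0.124], [0.632, 0.131], [0.573, 0.236], [0.589, 0.241]]
[ 0.13  0.37 15.62]
```

```bash
python3 -m crank '[[0.4,[0.1,0.2,4],[0,0,0]],[0.4,[0.1,0.2,8],[0,0,0]],[0.4,[0.1,0.2,11],[0,0,0]],[0.4,[0.1,0.2,12],[0,0,0]],[0.4,[0.1,0.2,12],[0,0,0]]]'; python3 -m crank '[[0.4,[0,0,0],[0,0,0]],[0.4,[0,0,2],[0,0,0]],[0.4,[0,0,3.5],[0,0,0]],[0.1,[0,0,3.5],[0,0,0]],[0.05,[0,0,3.5],[0,0,0]]]' 30; python3 -m crank '[[0.05,[0,0,0],[0,0,0]],[0.05,[0,0,-1],[0,0,0]],[0.05,[0,0,-5],[0,0,0]],[0.05,[0,0,-9],[0,0,0]],[0.05,[0,0,-13],[0,0,0]]]'; python3 -m crank '[[0.05,[0,0,-3],[0,0,0.12]],[0.05,[0,0,-6],[0,0,0.24]],[0.05,[0,0,-7],[0,0,0.36]],[0.05,[0,0,-7],[0,0,0.48]],[0.05,[0,0,-7],[0,0,0.6]]]'
python3 - <<'E'
from h import *
print(tool((.545,-.1663,.170)))
E
```

```text
t: 19.4
ee_pos: [0.6189, 0.124, 0.0452]
orientation: [-2.751, -1.513, 0.009]
contact_force: [-0.1, 0.2, 0.7]
finger_gap: 0.402
grasp_force: 0.0
t: 19.82
ee_pos: [0.6224, 0.1251, 0.0151]
orientation: [2.751, 1.516, 0.004]
contact_force: [0.9, -0.1, -0.1]
finger_gap: 0.171
grasp_force: 29.2
t: 20.23
ee_pos: [0.6212, 0.1251, 0.1465]
orientation: [2.751, 1.517, 0.002]
contact_force: [0.5, 0.6, 0.7]
finger_gap: 0.172
grasp_force: 29.3
t: 20.65
ee_pos: [0.6223, 0.1254, 0.2174]
orientation: [-3.078, -0.627, -0.01]
contact_force: [0.1, -0.3, -1.4]
finger_gap: 0.168
grasp_force: 29.3
[-18.55  23.82   4.66]
```

Now carry C over the neck.

```bash
python3 -m crank '[[0.05,[-2.5,3.2,0],[0,0,0]],[0.05,[-5,6.4,0],[0,0,0]],[0.05,[-7.5,9.6,0],[0,0,0]],[0.05,[-10,12.8,0],[0,0,0]],[0.05,[-12.5,16,0],[0,0,0]]]'; python3 -m crank '[[0.05,[-2.5,3.2,0],[0,0,0]],[0.05,[-5,6.4,0.5],[0,0,0]],[0.05,[-6,7.8,1],[0,0,0]],[0.05,[-6,7.8,2],[0,0,0]],[0.05,[-6,7.8,3],[0,0,0]]]';  python3 -m crank '[[0.05,[0,0,0.5],[0,0,0]],[0.05,[0,0,1],[0,0,0]],[0.05,[0,0,1.5],[0,0,0]],[0.05,[0,0,1.5],[0,0,0]],[0.05,[0,0,1.5],[0,0,0]]]'
python3 - <<'E'
from h import *
print(tool((.545,-.1663,.170)),sense()["orientation"])
E
```

```text
t: 21.07
ee_pos: [0.5696, -0.0731, 0.2156]
orientation: [3.076, 0.637, 0.005]
contact_force: [1.0, 0.1, -0.5]
finger_gap: 0.173
grasp_force: 29.3
t: 21.48
ee_pos: [0.5462, -0.1682, 0.1849]
orientation: [3.076, 0.631, 0.006]
contact_force: [0.1, 0.9, -0.7]
finger_gap: 0.171
grasp_force: 29.3
t: 21.9
ee_pos: [0.5458, -0.1659, 0.1678]
orientation: [-3.076, -0.639, 0.001]
contact_force: [1.1, -0.5, 0.6]
finger_gap: 0.168
grasp_force: 29.3
[-0.09 -0.   -0.22] [-3.07568769e+00 -6.38669265e-01  6.08245747e-04]
```

```bash
python3 -m crank '[[0.4,[0,0,-0.1],[0,0,0]],[0.4,[0,0,-0.1],[0,0,0]],[0.4,[0,0,-0.1],[0,0,0]],[0.4,[0,0,-1.5],[0,0,0]],[0.4,[0,0,-3],[0,0,0]]]'; python3 -m crank '[[0.4,[0.7,-4,-0.5],[0,0,0]],[0.4,[1.4,-8,-1],[0,0,0]],[0.4,[2.1,-12,-1],[0,0,0]],[0.4,[2.8,-16,-1],[0,0,0]],[0.4,[3.5,-20,-1],[0,0,0]]]'; python3 -m crank '[[0.4,[0.7,-4,0],[0,0,0]],[0.4,[1.4,-8,0],[0,0,0]],[0.4,[2.1,-12,1],[0,0,0]],[0.4,[3,-15,3],[0,0,0]],[0.4,[3,-16,6],[0,0,0]]]'; python3 -m crank '[[0.4,[0,0,3],[0,0,0]],[0.4,[0,0,6],[0,0,0]],[0.4,[0,0,9],[0,0,0]],[0.4,[0,0,9.5],[0,0,0]],[0.4,[0,0,9.5],[0,0,0]]]'
python3 - <<'E'
from h import *
cells();print(tool((.4623,.1905,.008)))
E
```

```text
t: 22.32
ee_pos: [0.545, -0.1667, 0.1975]
orientation: [-3.076, -0.636, 0.003]
contact_force: [0.6, -0.1, 0.2]
finger_gap: 0.399
grasp_force: 0.0
t: 22.73
ee_pos: [0.498, 0.0322, 0.2087]
orientation: [3.076, 0.635, 0.002]
contact_force: [1.4, -0.2, -0.5]
finger_gap: 0.403
grasp_force: 0.0
t: 23.15
ee_pos: [0.4633, 0.1967, 0.1507]
orientation: [-3.07, -0.647, -0.012]
contact_force: [0.2, 0.6, -0.2]
finger_gap: 0.399
grasp_force: 0.0
t: 23.57
ee_pos: [0.4611, 0.1887, 0.0515]
orientation: [3.076, 0.636, -0.007]
contact_force: [-0.3, 0.1, 1.0]
finger_gap: 0.396
grasp_force: 0.0
scene cells [[0.459, 0.191], [0.476, 0.196], [0.518, 0.211], [0.535, 0.216], [0.573, 0.236], [0.589, 0.241]]
[ 0.01 -0.12  4.54]
```

```bash
python3 -m crank '[[0.4,[0,0,2],[0,0,0]],[0.4,[0,0,4],[0,0,0]],[0.4,[0,0,4.3],[0,0,0]],[0.1,[0,0,4.3],[0,0,0]],[0.05,[0,0,4.3],[0,0,0]]]' 30; python3 -m crank '[[0.05,[0,0,0],[0,0,0]],[0.05,[0,0,-1],[0,0,0]],[0.05,[0,0,-5],[0,0,0]],[0.05,[0,0,-9],[0,0,0]],[0.05,[0,0,-13],[0,0,0]]]'; python3 -m crank '[[0.05,[-0.3,1,-3.5],[0,0,0]],[0.05,[-0.7,4,-6.5],[0,0,0]],[0.05,[-1.4,8,-6.8],[0,0,0]],[0.05,[-2.1,12,-6.8],[0,0,0]],[0.05,[-2.8,16,-6.8],[0,0,0]]]';  python3 -m crank '[[0.05,[-0.7,4,0],[0,0,0]],[0.05,[-1.4,8,0],[0,0,0]],[0.05,[-2.1,12,0],[0,0,0]],[0.05,[-2.8,16,0],[0,0,0]],[0.05,[-3.4,18,0],[0,0,0]]]'
python3 - <<'E'
from h import *
print(tool((.545,-.1663,.170)),sense()["orientation"])
E
```

```text
t: 24.03
ee_pos: [0.464, 0.1899, 0.0119]
orientation: [-3.076, -0.636, -0.004]
contact_force: [0.3, -0.7, 0.0]
finger_gap: 0.169
grasp_force: 29.2
t: 24.45
ee_pos: [0.4622, 0.1894, 0.1429]
orientation: [-3.076, -0.637, -0.001]
contact_force: [1.5, -0.4, -0.1]
finger_gap: 0.175
grasp_force: 29.3
t: 24.87
ee_pos: [0.5012, 0.03, 0.2113]
orientation: [3.075, 0.638, 0.008]
contact_force: [0.7, 1.0, -0.9]
finger_gap: 0.165
grasp_force: 29.3
t: 25.28
ee_pos: [0.5408, -0.1534, 0.21]
orientation: [3.075, 0.627, 0.003]
contact_force: [-0.0, 0.1, -0.2]
finger_gap: 0.173
grasp_force: 29.4
[-0.12  1.33  4.  ] [3.07491779 0.62718931 0.00328783]
```

```bash
python3 -m crank '[[0.05,[-0.3,1.7,1],[0,0,0]],[0.05,[-0.3,1.7,2],[0,0,0]],[0.05,[-0.3,1.7,3],[0,0,0]],[0.05,[-0.3,1.7,4],[0,0,0]],[0.05,[-0.3,1.7,4],[0,0,0]]]'
python3 - <<'E'
from h import *
print(tool((.545,-.1663,.170)),sense()["orientation"])
E
python3 -m crank '[[0.05,[0,0,0],[0,0,0]],[0.4,[0,0,0],[0,0,0]],[0.4,[0,0,0],[0,0,0]],[0.4,[0,0,-1.5],[0,0,0]],[0.4,[0,0,-3],[0,0,0]]]'
```

```text
t: 25.7
ee_pos: [0.5431, -0.1618, 0.1658]
orientation: [-3.073, -0.64, 0.005]
contact_force: [-0.3, 0.6, -0.4]
finger_gap: 0.171
grasp_force: 29.4
[-0.01  0.49 -0.42] [-3.07321343 -0.6396351   0.00504719]
t: 26.12
ee_pos: [0.5441, -0.1637, 0.1982]
orientation: [-3.076, -0.637, 0.002]
contact_force: [0.0, -0.1, 0.1]
finger_gap: 0.402
grasp_force: 0.0
```

```bash
python3 -m crank '[[0.4,[1.4,-3.9,-0.5],[0,0,0]],[0.4,[2.8,-7.8,-1],[0,0,0]],[0.4,[4.2,-11.7,-1],[0,0,0]],[0.4,[5.6,-15.6,-1],[0,0,0]],[0.4,[7,-19.5,-1],[0,0,0]]]'; python3 -m crank '[[0.4,[1.4,-3.9,0],[0,0,0]],[0.4,[2.8,-7.8,0],[0,0,0]],[0.4,[4.2,-11.5,1],[0,0,0]],[0.4,[5.9,-14.6,3],[0,0,0]],[0.4,[5.9,-15.8,6],[0,0,0]]]'; python3 -m crank '[[0.4,[0,0,3],[0,0,0]],[0.4,[0,0,6],[0,0,0]],[0.4,[0,0,9],[0,0,0]],[0.4,[0,0,9.5],[0,0,0]],[0.4,[0,0,9.5],[0,0,0]]]'
python3 - <<'E'
from h import *
cells();print(tool((.5221,.2116,.008)))
d=snap("side",7)
m=pix(d,(.55,-.16,.08)).astype(int);x,y=m-60
cv2.imwrite("pics/c7.png",cv2.resize(d["image"][y:y+120,x-30:x+90],(400,400))[:,:,::-1])
E
```

```text
t: 26.53
ee_pos: [0.5314, 0.0447, 0.2092]
orientation: [3.076, 0.636, 0.004]
contact_force: [1.5, -0.1, 0.3]
finger_gap: 0.402
grasp_force: 0.0
t: 26.95
ee_pos: [0.5245, 0.2198, 0.1513]
orientation: [-3.069, -0.647, -0.015]
contact_force: [0.6, 0.9, -0.1]
finger_gap: 0.401
grasp_force: 0.0
t: 27.37
ee_pos: [0.5215, 0.2106, 0.0516]
orientation: [3.076, 0.637, -0.006]
contact_force: [0.0, 0.7, 0.9]
finger_gap: 0.402
grasp_force: 0.0
scene cells [[0.519, 0.212], [0.535, 0.216], [0.573, 0.236], [0.589, 0.241]]
[-0.08 -0.07  4.56]
```

View pics/c7.png

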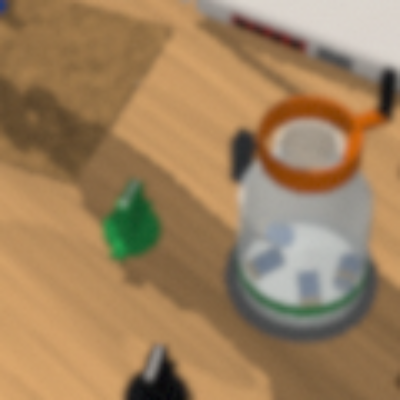

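```bash
python3 -m crank '[[0.4,[0,0,2],[0,0,0]],[0.4,[0,0,4],[0,0,0]],[0.4,[0,0,4.3],[0,0,0]],[0.1,[0,0,4.3],[0,0,0]],[0.05,[0,0,4.3],[0,0,0]]]' 30; python3 -m crank '[[0.05,[0,0,0],[0,0,0]],[0.05,[0,0,-1],[0,0,0]],[0.05,[0,0,-5],[0,0,0]],[0.05,[0,0,-9],[0,0,0]],[0.05,[0,0,-13],[0,0,0]]]'; python3 -m crank '[[0.05,[-0.3,1,-3.5],[0,0,0]],[0.05,[-1.4,3.9,-6.5],[0,0,0]],[0.05,[-2.8,7.8,-6.8],[0,0,0]],[0.05,[-4.2,11.7,-6.8],[0,0,0]],[0.05,[-5.6,15.6,-6.8],[0,0,0]]]';  python3 -m crank '[[0.05,[-1.4,3.9,0],[0,0,0]],[0.05,[-2.8,7.8,0],[0,0,0]],[0.05,[-4.2,11.7,0],[0,0,0]],[0.05,[-5.6,15.6,0],[0,0,0]],[0.05,[-7,19,0],[0,0,0]]]'; python3 -m crank '[[0.05,[-0.3,1,1],[0,0,0]],[0.05,[-0.3,1,2],[0,0,0]],[0.05,[-0.3,1,3],[0,0,0]],[0.05,[-0.3,1,3],[0,0,0]],[0.05,[-0.3,1,3],[0,0,0]]]';python3 - <<'E'
from h import *
print(tool((.545,-.1663,.170)),sense()["orientation"])
E
```

```text
t: 27.88
ee_pos: [0.5243, 0.2116, 0.012]
orientation: [-3.076, -0.636, -0.004]
contact_force: [-0.2, -0.3, 0.7]
finger_gap: 0.17
grasp_force: 29.2
t: 28.3
ee_pos: [0.5227, 0.2111, 0.1429]
orientation: [-3.076, -0.636, -0.001]
contact_force: [0.7, 0.8, 0.2]
finger_gap: 0.169
grasp_force: 29.3
t: 28.72
ee_pos: [0.534, 0.0449, 0.2113]
orientation: [3.075, 0.638, 0.008]
contact_force: [0.9, -0.1, -0.6]
finger_gap: 0.168
grasp_force: 29.3
t: 29.13
ee_pos: [0.5445, -0.1589, 0.2102]
orientation: [3.075, 0.634, 0.004]
contact_force: [0.4, 1.3, 0.4]
finger_gap: 0.169
grasp_force: 29.3
t: 29.55
ee_pos: [0.5455, -0.1638, 0.1775]
orientation: [-3.074, -0.641, 0.002]
contact_force: [0.1, -0.5, 0.4]
finger_gap: 0.172
grasp_force: 29.3
[-0.14  0.21  0.75] [-3.07394118e+00 -6.41015378e-01  1.53719292e-03]
```

```bash
python3 -m crank '[[0.05,[-0.1,0.2,0.7],[0,0,0]],[0.05,[-0.1,0.2,0.7],[0,0,0]],[0.4,[-0.1,0.2,0.7],[0,0,0]],[0.4,[-0.1,0.2,0.7],[0,0,0]],[0.4,[-0.1,0.2,-1.5],[0,0,0]]]'; python3 -m crank '[[0.4,[0,0,-2],[0,0,0]],[0.4,[1.8,-3.6,-2.5],[0,0,0]],[0.4,[3.6,-7.2,-2.5],[0,0,0]],[0.4,[5.4,-10.8,-2.5],[0,0,0]],[0.4,[7.2,-14.4,-2.5],[0,0,0]]]'; python3 -m crank '[[0.4,[1.8,-3.6,0],[0,0,0]],[0.4,[3.6,-7.2,0],[0,0,0]],[0.4,[5.4,-10.8,0],[0,0,0]],[0.4,[7.2,-14.4,0],[0,0,0]],[0.4,[9,-18,0],[0,0,0]]]';  python3 -m crank '[[0.4,[1.8,-2.4,1],[0,0,0]],[0.4,[2.7,-3.2,4],[0,0,0]],[0.4,[2.7,-3.2,8],[0,0,0]],[0.4,[2.7,-3.2,12],[0,0,0]],[0.4,[2.7,-3.2,15],[0,0,0]]]'
python3 - <<'E'
from h import *
cells();print(tool((.5767,.2354,.008)))
E
```

```text
t: 29.97
ee_pos: [0.543, -0.1676, 0.1893]
orientation: [-3.073, -0.636, 0.011]
contact_force: [-0.3, 0.1, -0.5]
finger_gap: 0.401
grasp_force: 0.0
t: 30.38
ee_pos: [0.5547, -0.0062, 0.219]
orientation: [3.077, 0.635, 0.003]
contact_force: [1.4, 1.2, -1.0]
finger_gap: 0.399
grasp_force: 0.0
t: 30.8
ee_pos: [0.5657, 0.1952, 0.2187]
orientation: [-3.076, -0.636, -0.002]
contact_force: [1.3, 0.5, 0.2]
finger_gap: 0.398
grasp_force: 0.0
t: 31.22
ee_pos: [0.5767, 0.2332, 0.0652]
orientation: [3.076, 0.638, -0.003]
contact_force: [-0.5, -0.2, 0.6]
finger_gap: 0.405
grasp_force: 0.0
scene cells [[0.573, 0.236], [0.589, 0.241]]
[ 0.57 -0.23  5.1 ]
```

```bash
python3 -m crank '[[0.4,[0.2,-0.2,2],[0,0,0]],[0.4,[0.2,-0.2,4],[0,0,0]],[0.4,[0.2,-0.2,5],[0,0,0]],[0.2,[0.2,-0.2,5],[0,0,0]],[0.05,[0.2,-0.2,5],[0,0,0]]]' 30; python3 -m crank '[[0.05,[0,0,0],[0,0,0]],[0.05,[0,0,-1],[0,0,0]],[0.05,[0,0,-5],[0,0,0]],[0.05,[0,0,-9],[0,0,0]],[0.05,[0,0,-13],[0,0,0]]]'; python3 -m crank '[[0.05,[-0.3,1,-3.5],[0,0,0]],[0.05,[-2,3.4,-6.5],[0,0,0]],[0.05,[-3.8,7,-6.8],[0,0,0]],[0.05,[-5.6,10.6,-6.8],[0,0,0]],[0.05,[-7.4,14.2,-6.8],[0,0,0]]]';  python3 -m crank '[[0.05,[-1.8,3.6,0],[0,0,0]],[0.05,[-3.6,7.2,0],[0,0,0]],[0.05,[-5.4,10.8,0],[0,0,0]],[0.05,[-7.2,14.4,0],[0,0,0]],[0.05,[-9,18,0],[0,0,0]]]'
python3 - <<'E'
from h import *
print(tool((.545,-.1663,.170)),sense()["orientation"])
E
```

```text
t: 31.68
ee_pos: [0.5793, 0.2359, 0.0188]
orientation: [3.077, 0.636, 0.001]
contact_force: [0.4, -0.1, 0.2]
finger_gap: 0.167
grasp_force: 29.2
t: 32.1
ee_pos: [0.5788, 0.2359, 0.1514]
orientation: [-3.076, -0.636, -0.002]
contact_force: [1.2, 0.7, -0.2]
finger_gap: 0.166
grasp_force: 29.3
t: 32.52
ee_pos: [0.5678, 0.0749, 0.2197]
orientation: [3.076, 0.638, 0.009]
contact_force: [0.2, -1.0, -0.1]
finger_gap: 0.165
grasp_force: 29.3
t: 32.93
ee_pos: [0.556, -0.1267, 0.2187]
orientation: [3.075, 0.636, 0.006]
contact_force: [1.2, 0.2, -0.1]
finger_gap: 0.17
grasp_force: 29.3
[-2.59  3.19  4.87] [3.075337   0.63632476 0.00551025]
```

```bash
python3 -m crank '[[0.05,[-2,2.5,0],[0,0,0]],[0.05,[-2.6,3.5,1],[0,0,0]],[0.05,[-2.6,3.5,2.5],[0,0,0]],[0.05,[-2.6,3.5,4],[0,0,0]],[0.05,[-2.6,3.5,4.6],[0,0,0]]]'; python3 -m crank '[[0.05,[0,0,0],[0,0,0]],[0.05,[0,0,0],[0,0,0]],[0.05,[0,0,0],[0,0,0]],[0.4,[0,0,0],[0,0,0]],[0.4,[0,0,0],[0,0,0]]]'; python3 -m crank '[[0.4,[0,0,0],[0,0,0]],[0.4,[0,0,-2],[0,0,0]],[0.4,[0,-2,-4],[0,0,0]],[0.4,[0,-5,-6],[0,0,0]],[0.4,[0,-8,-6],[0,0,0]]]'
python3 - <<'E'
from h import *
cells();d=snap("side",8);c=snap("wrist",8)
m=pix(d,(.55,-.16,.08)).astype(int);x,y=m-60
cv2.imwrite("pics/c8.png",np.hstack([cv2.resize(d["image"][y:y+120,x-30:x+90],(400,400)),cv2.resize(c["image"][60:340,140:420],(400,400))])[:,:,::-1])
for n,k in(("s",d),("w",c)): print(n,[ (a,b) for a,b in blobs(k,"green",30)])
E
```

```text
t: 33.35
ee_pos: [0.5453, -0.1668, 0.1696]
orientation: [-3.076, -0.636, 0.001]
contact_force: [-0.7, 0.3, -0.5]
finger_gap: 0.167
grasp_force: 29.3
t: 33.77
ee_pos: [0.5467, -0.1672, 0.1711]
orientation: [3.076, 0.637, 0.003]
contact_force: [0.2, 0.4, -1.1]
finger_gap: 0.396
grasp_force: 0.0
t: 34.18
ee_pos: [0.5162, -0.0941, 0.2345]
orientation: [3.075, 0.632, 0.011]
contact_force: [0.9, 0.6, 0.8]
finger_gap: 0.4
grasp_force: 0.0
scene cells []
s [(array([260.2, 279.3]), [252, 269, 17, 20, 201])]
w [(array([240. , 191.7]), [222, 169, 36, 47, 1023])]
```

View pics/c8.png

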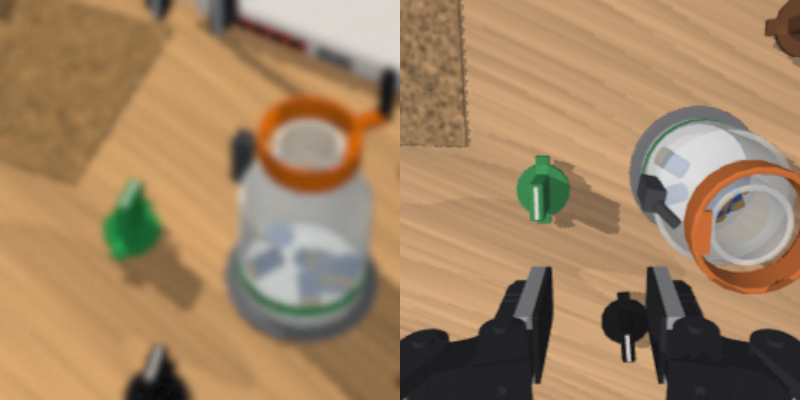

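```bash
cat >> h.py <<'E'
def line(c,x,y,X,Y,z):
    m=cv2.inRange(cv2.cvtColor(c["image"],cv2.COLOR_RGB2HSV)[y:Y,x:X],(0,0,150),(179,70,255))
    v,u=np.nonzero(m);r=cv2.minAreaRect(np.c_[u+x,v+y].astype(np.float32));b=cv2.boxPoints(r)
    e=b[np.argsort(np.linalg.norm(b-b[0],axis=1))];P,Q=plane(c,(e[0]+e[1])/2,z),plane(c,(e[2]+e[3])/2,z)
    print(len(u),r,"yaw",np.degrees(np.arctan2(*(P-Q)[1::-1]))%180,"len",np.linalg.norm(P-Q),"ctr",plane(c,r[0],z))
E
python3 - <<'E'
from h import *
c=load("wrist8.npz");line(c,228,182,246,220,.058)
print(sense()["ee_pos"],sense()["orientation"],tool((.48,-.05,.034)))
E
```

```text
82 ((234.8810272216797, 201.97760009765625), (22.138202667236328, 3.5233213901519775), 86.633544921875) yaw 24.662845035900016 len 0.025269255516016314 ctr [ 0.47962639 -0.04992585  0.058     ]
[ 0.51440297 -0.09126936  0.23110531] [3.07491639 0.64317789 0.00307522] [-1.54 -5.17 19.7 ]
```

```bash
python3 -m crank '[[0.4,[-0.8,-3,0],[0,0,0]],[0.4,[-1.5,-5.1,2],[0,0,0]],[0.4,[-1.5,-5.1,6],[0,0,0]],[0.4,[-1.5,-5.1,10],[0,0,0]],[0.4,[-1.5,-5.1,12],[0,0,0]]]'; python3 -m crank '[[0.4,[0,0,0],[0,0,0]],[0.4,[0,0,0],[0,0,0]],[0.4,[0,0,0],[0,0,0]],[0.4,[0,0,0],[0,0,0]],[0.4,[0,0,0],[0,0,0]]]'
python3 - <<'E'
from h import *
print(tool((.4799,-.0502,.034)))
E
```

```text
t: 34.75
ee_pos: [0.4776, -0.0536, 0.1058]
orientation: [-3.076, -0.635, 0.008]
contact_force: [-0.2, -0.1, -0.6]
finger_gap: 0.4
grasp_force: 0.0
t: 35.17
ee_pos: [0.4819, -0.0533, 0.1119]
orientation: [3.076, 0.635, 0.005]
contact_force: [-0.1, 0.1, -0.6]
finger_gap: 0.397
grasp_force: 0.0
[-0.08 -0.37  7.79]
```

```bash
python3 -m crank '[[0.4,[-0.1,-0.3,3],[0,0,0]],[0.4,[-0.1,-0.3,5],[0,0,0]],[0.4,[-0.1,-0.3,7],[0,0,0]],[0.4,[-0.1,-0.3,7.6],[0,0,0]],[0.4,[-0.1,-0.3,7.6],[0,0,0]]]'; python3 -m crank '[[0.2,[0,0,0],[0,0,0]],[0.1,[0,0,0],[0,0,0]],[0,[0,0,0],[0,0,0]],[0,[0,0,0],[0,0,0]],[0,[0,0,0],[0,0,0]]]' 40;  python3 -m crank '[[0,[0,0,-2],[0,0,0]],[0,[0,0,-6],[0,0,0]],[0,[0,0,-10],[0,0,0]],[0,[0,0,-14],[0,0,0]],[0,[0,0,-18],[0,0,0]]]'; python3 -m crank '[[0,[0,0,-3],[0,0,0]],[0,[0,0,-4.5],[0,0,0]],[0,[0,0,-4.5],[0,0,0]],[0,[0,0,-4.5],[0,0,0]],[0,[0,0,-4.5],[0,0,0]]]';python3 - <<'E'
from h import *
print(tool((.545,-.1663,.1717)),sense()["orientation"])
c=load("wrist5.npz")
E
```

```text
t: 35.58
ee_pos: [0.4775, -0.0506, 0.0334]
orientation: [-3.076, -0.636, 0.003]
contact_force: [0.1, 0.7, 0.1]
finger_gap: 0.398
grasp_force: 0.0
t: 36.0
ee_pos: [0.4798, -0.0507, 0.0357]
orientation: [3.076, 0.636, 0.005]
contact_force: [0.0, -0.5, 5.6]
finger_gap: 0.13
grasp_force: 41.0
t: 36.42
ee_pos: [0.4776, -0.0506, 0.2162]
orientation: [3.076, 0.636, 0.0]
contact_force: [0.9, -0.6, -0.1]
finger_gap: 0.129
grasp_force: 40.2
t: 36.83
ee_pos: [0.4774, -0.0506, 0.2577]
orientation: [-3.076, -0.636, 0.003]
contact_force: [0.2, 0.5, 0.5]
finger_gap: 0.131
grasp_force: 40.2
[ 1.63 13.31  8.58] [-3.07600218 -0.636008    0.00316894]
```

```bash
python3 -m crank '[[0,[0.4,3.3,0],[0,0,0]],[0,[0.8,6.6,0],[0,0,0]],[0,[1.2,10,0],[0,0,0]],[0,[1.6,13,0],[0,0,0]],[0,[1.6,13.4,0],[0,0,0]]]'; python3 -m crank '[[0,[0,0,1],[0,0,0]],[0,[0,0,3],[0,0,0]],[0,[0,0,4.5],[0,0,0]],[0,[0,0,4.5],[0,0,0]],[0,[0,0,4.5],[0,0,0]]]';python3 -m crank '[[0,[0,0,0],[0,0,0]],[0,[0,0,0],[0,0,0]],[0,[0,0,0],[0,0,0]],[0,[0,0,0],[0,0,0]],[0,[0,0,0],[0,0,0]]]';python3 - <<'E'
from h import *
print(tool((.545,-.1670,.1737)),sense()["orientation"],sense()["ee_pos"])
d=snap("side",9);c=snap("wrist",9)
m=pix(d,(.55,-.16,.16)).astype(int);x,y=m-50
cv2.imwrite("pics/c9.png",np.hstack([cv2.resize(d["image"][y:y+100,x:x+100],(400,400)),cv2.resize(c["image"][140:340,180:380],(400,400))])[:,:,::-1])
E
```

```text
t: 37.25
ee_pos: [0.5459, -0.1731, 0.2559]
orientation: [3.077, 0.626, -0.007]
contact_force: [-0.9, -0.8, -0.5]
finger_gap: 0.131
grasp_force: 40.2
t: 37.67
ee_pos: [0.5446, -0.1655, 0.212]
orientation: [-3.074, -0.638, 0.006]
contact_force: [0.1, -0.2, 0.2]
finger_gap: 0.129
grasp_force: 40.2
t: 38.08
ee_pos: [0.5463, -0.1673, 0.2147]
orientation: [3.076, 0.636, 0.002]
contact_force: [-0.1, -0.5, -0.2]
finger_gap: 0.13
grasp_force: 40.2
[-0.11 -0.08  4.1 ] [3.07603971e+00 6.36073451e-01 1.63832125e-03] [ 0.54629676 -0.16731925  0.21466484]
```

View pics/c9.png

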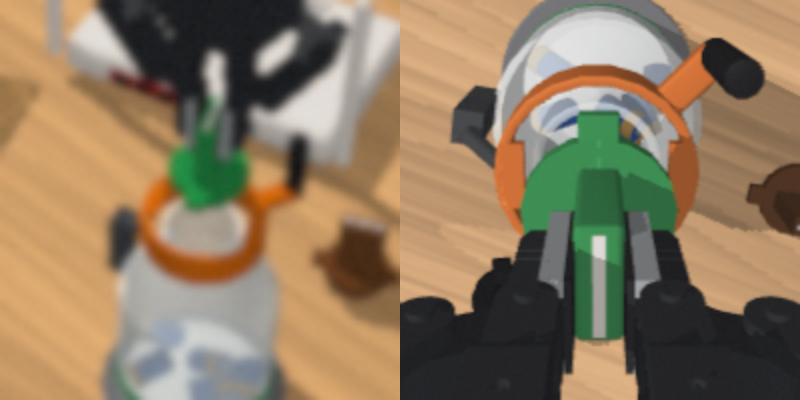

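```bash
python3 -m crank '[[0,[-0.1,-0.05,1],[0,0,0]],[0,[-0.1,-0.05,2],[0,0,0]],[0,[-0.1,-0.05,3],[0,0,0]],[0,[-0.1,-0.05,3.4],[0,0,0]],[0,[-0.1,-0.05,3.4],[0,0,0]]]'; python3 -m crank '[[0,[0,0,0.2],[0,0,0]],[0,[0,0,0.4],[0,0,0]],[0,[0,0,0.6],[0,0,0]],[0,[0,0,0.6],[0,0,0]],[0,[0,0,0.6],[0,0,0]]]'
```

```text
t: 38.6
ee_pos: [0.5437, -0.1669, 0.1777]
orientation: [-3.075, -0.636, 0.005]
contact_force: [0.0, -0.8, 0.0]
finger_gap: 0.132
grasp_force: 40.2
t: 39.02
ee_pos: [0.545, -0.1672, 0.1742]
orientation: [3.076, 0.636, 0.0]
contact_force: [-0.0, -0.2, -0.7]
finger_gap: 0.131
grasp_force: 40.2
```

Nearly seated with no jam; lower a touch, release, retreat and look.

```bash
python3 -m crank '[[0,[0,0,0.1],[0,0,0]],[0,[0,0,0.15],[0,0,0]],[0,[0,0,0.15],[0,0,0]],[0.2,[0,0,0.15],[0,0,0]],[0.4,[0,0,0.15],[0,0,0]]]'; python3 -m crank '[[0.4,[0,0,0],[0,0,0]],[0.4,[0,0,-2],[0,0,0]],[0.4,[0,0,-5],[0,0,0]],[0.4,[-2,2,-8],[0,0,0]],[0.4,[-4,3,-11],[0,0,0]]]'; python3 -m crank '[[0.4,[0,0,-1],[0,0,0]],[0.4,[-1,0,-2],[0,0,0]],[0.4,[-1,0,-2],[0,0,0]],[0.4,[-1,0,-2],[0,0,0]],[0.4,[-1,0,-2],[0,0,0]]]'
python3 - <<'E'
from h import *
d=snap("side",10);c=snap("wrist",10)
m=pix(d,(.55,-.16,.16)).astype(int);x,y=m-50
u=pix(c,(.545,-.1663,.16)).astype(int);print(u);X,Y=np.clip(u-80,0,None)
cv2.imwrite("pics/c10.png",np.hstack([cv2.resize(d["image"][y:y+100,x:x+100],(400,400)),cv2.resize(c["image"][Y:Y+160,X:X+160],(400,400))])[:,:,::-1])
print(tool((.5990,-.1876,.170)),sense()["ee_pos"],u-80)
U=pix(c,(.545,-.1663,.196)).astype(int)
line(c,U[0]-8,U[1]-20,U[0]+8,U[1]+20,.196)
E
```

```text
t: 39.43
ee_pos: [0.5451, -0.1673, 0.1726]
orientation: [3.076, 0.636, 0.001]
contact_force: [0.4, -0.1, -0.3]
finger_gap: 0.326
grasp_force: 0.0
t: 39.85
ee_pos: [0.5203, -0.2109, 0.2831]
orientation: [3.075, 0.64, -0.001]
contact_force: [0.3, -0.8, 0.3]
finger_gap: 0.4
grasp_force: 0.0
t: 40.27
ee_pos: [0.5107, -0.2133, 0.3009]
orientation: [-3.074, -0.638, 0.003]
contact_force: [0.3, -0.0, 0.5]
finger_gap: 0.401
grasp_force: 0.0
[248 142]
[ 9.15  1.17 13.06] [ 0.51075905 -0.21341263  0.30082532] [168  62]
153 ((244.24166870117188, 145.50892639160156), (33.08378982543945, 4.5834832191467285), 88.02507019042969) yaw 23.585761880201552 len 0.026543817538654355 ctr [ 0.54543337 -0.16649076  0.196     ]
```

View pics/c10.png

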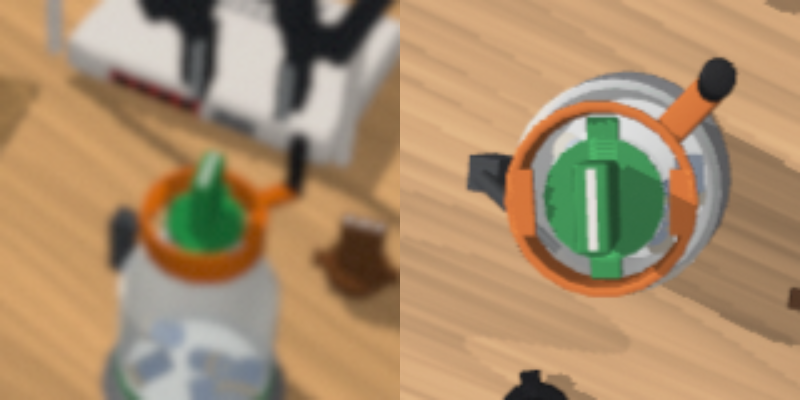

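```bash
python3 -m crank '[[0.4,[3,0.4,0],[0,0,0]],[0.4,[6,0.8,0],[0,0,0]],[0.4,[9,1.1,1],[0,0,0]],[0.4,[9.1,1.1,5],[0,0,0]],[0.4,[9.1,1.1,8.5],[0,0,0]]]';python3 -m crank '[[0.4,[0,0,0],[0,0,0]],[0.4,[0,0,0],[0,0,0]],[0.4,[0,0,0],[0,0,0]],[0.4,[0,0,0],[0,0,0]],[0.4,[0,0,0],[0,0,0]]]'
python3 - <<'E'
from h import *
c=load("wrist10.npz");p=plane(c,(294.8,92.8),.196);print(p,tool((*p[:2],.170)),tool((.5990,-.1876,.170)))
E
```

```text
t: 40.78
ee_pos: [0.6012, -0.1861, 0.2157]
orientation: [-3.075, -0.643, -0.002]
contact_force: [1.0, -0.4, -1.4]
finger_gap: 0.403
grasp_force: 0.0
t: 41.2
ee_pos: [0.6, -0.1891, 0.2205]
orientation: [3.075, 0.635, 0.007]
contact_force: [-0.1, -1.1, 0.1]
finger_gap: 0.402
grasp_force: 0.0
[ 0.5985835  -0.18768225  0.196     ] [-0.09 -0.2   5.05] [-0.05 -0.2   5.05]
```

```bash
python3 -m crank '[[0.4,[0,-0.2,2],[0,0,0]],[0.4,[0,-0.2,4],[0,0,0]],[0.4,[0,-0.2,5],[0,0,0]],[0.2,[0,-0.2,5],[0,0,0]],[0.1,[0,-0.2,5],[0,0,0]]]' 30;python3 -m crank '[[0,[0,0,0],[0,0,0]],[0,[0,0,0],[0,0,0]],[0,[0,0,0],[0,0,0]],[0,[0,0,0],[0,0,0]],[0,[0,0,0],[0,0,0]]]'; python3 -m crank '[[0,[-0.8,0.6,0],[0,0,0]],[0,[-1.6,1.2,0],[0,0,0]],[0,[-2.6,1.5,0],[0,0,0]],[0,[-3.6,1.7,0],[0,0,0]],[0,[-4.6,1.7,0],[0,0,0]]]'; python3 -m crank '[[0,[-1,-0.2,0],[0,0,0]],[0,[-2,-0.5,0],[0,0,0]],[0,[-2.8,-1,0],[0,0,0]],[0,[-3.6,-1.7,0],[0,0,0]],[0,[-3.9,-2.0,0],[0,0,0]]]'; python3 -m crank '[[0,[0,0,0],[0,0,0]],[0,[0,0,0],[0,0,0]],[0,[0,0,0],[0,0,0]],[0,[0,0,0],[0,0,0]],[0,[0,0,0],[0,0,0]]]'
```

```text
t: 41.62
ee_pos: [0.5984, -0.1882, 0.1682]
orientation: [3.074, 0.635, 0.001]
contact_force: [5.2, -12.3, -11.7]
finger_gap: 0.127
grasp_force: 21.0
t: 42.03
ee_pos: [0.5984, -0.1882, 0.168]
orientation: [3.075, 0.634, 0.002]
contact_force: [2.9, -5.9, -6.7]
finger_gap: 0.128
grasp_force: 29.8
t: 42.45
ee_pos: [0.5654, -0.2211, 0.1681]
orientation: [3.073, 0.636, 0.01]
contact_force: [10.1, -4.9, -8.5]
finger_gap: 0.123
grasp_force: 29.6
t: 42.87
ee_pos: [0.5151, -0.2244, 0.168]
orientation: [3.072, 0.625, -0.007]
contact_force: [-3.0, -13.6, -5.5]
finger_gap: 0.123
grasp_force: 29.2
t: 43.28
ee_pos: [0.5149, -0.2245, 0.168]
orientation: [3.072, 0.626, -0.01]
contact_force: [-6.4, -13.8, -3.5]
finger_gap: 0.126
grasp_force: 29.8
```

Release, back off and inspect.

```bash
python3 -m crank '[[0.2,[0,0,0],[0,0,0]],[0.4,[0,0,0],[0,0,0]],[0.4,[0,0,0],[0,0,0]],[0.4,[0,0,-3],[0,0,0]],[0.4,[0,0,-7],[0,0,0]]]'; python3 -m crank '[[0.4,[-2,0,-3],[0,0,0]],[0.4,[-2.5,0,-6],[0,0,0]],[0.4,[-2.5,0,-7],[0,0,0]],[0.4,[-2.5,0,-7],[0,0,0]],[0.4,[-2.5,0,-7],[0,0,0]]]'
python3 - <<'E'
from h import *
c=snap("wrist",11);s=snap("scene",11);d=snap("side",11)
u=pix(c,(.545,-.1663,.16)).astype(int);X,Y=np.clip(u-80,0,None);print(X,Y)
k=lambda i:cv2.resize(i,(400,300))
cv2.imwrite("pics/c11.png",np.hstack([cv2.resize(c["image"][Y:Y+160,X:X+160],(400,400)),np.vstack([cv2.resize(d["image"][180:380,180:447],(270,200)),cv2.resize(s["image"][120:320,130:397],(270,200))])])[:,:,::-1])
E
```

```text
t: 43.7
ee_pos: [0.5172, -0.2151, 0.2352]
orientation: [-3.071, -0.639, 0.009]
contact_force: [1.1, -0.3, 0.6]
finger_gap: 0.403
grasp_force: 0.0
t: 44.12
ee_pos: [0.4966, -0.2263, 0.3075]
orientation: [-3.076, -0.639, -0.002]
contact_force: [-0.1, -0.7, -0.6]
finger_gap: 0.395
grasp_force: 0.0
161 42
```

View pics/c11.png

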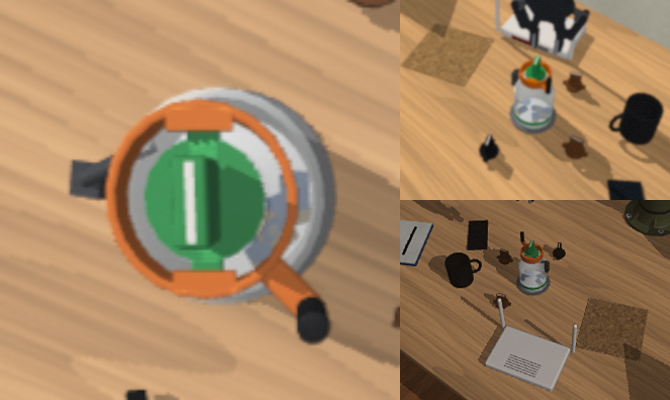

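Run:
```python
from h import *
c=load("wrist11.npz");p=plane(c,(161+313*.4,42+318*.4),.196);print(p,np.degrees(np.arctan2(p[1]+.1663,p[0]-.545))-23.5)
print(hand_in())
```

```text
[ 0.52656569 -0.21944258  0.196     ] -132.63084699932918
the job is handed in; nothing more can be done
None
```

The job is handed in: all six cells are in the jar, the lid is seated, and the ring is turned home over its ears. The last image puts the lever within 2–3° of its locked angle; I could not sense the click directly, and no verdict came back.

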